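# Pause and lay over the tilt-casting rocker

## Robot

A 6-joint arm with a two-finger parallel gripper is mounted at the origin on the work surface. World frame = base frame: x ahead of the robot, y to its left, z up, the work surface at z = 0. Lengths are in m, angles in rad, forces in N, time in s.
With the tool pointing down it reaches from about 0.325 to 0.85 m from the base axis. Payload 15.5 kg.
Tool frame: the origin (TCP) lies at the very end of the fingers, on their centre line; the grasp point (between the pads) lies manip.pinch_z behind it (manip.pinch_z is the distance from the TCP to the grasp point, in m); z points along the fingers, y is the line along which they close (so a half turn about z gives the same grasp; the last joint's range is limited). The gripper opens to 91 mm and grips with 3 to 60 N. Pads are 32 mm wide; open, the fingers measure 118 mm over their backs; the gripper's body (76 mm by 178 mm) begins 60 mm behind the grasp point.
Start: joints at [1.065, 0.494, 1.345, -0, 1.302, -0.096], TCP at [0.249, 0.573, 0.214] pointing down, gripper open.
Joint ranges: [-2.91, 2.91], [-0.82, 2.16], [0.22, 2.67], [-1.22, 4.37], [0.12, 2.79], [-3.08, 3.08]. Speed limits (rad/s): [1.89, 1.89, 2.57, 3.01, 3.01, 3.01].

## Interface

Orientations are given as a unit quaternion [w, x, y, z].
In Python, from station import monitor, get_image, job, spotter, manip gives the robot as it stands.
- The arm moves only by the tool jog_arm, never from a script. Its argument "targets" is a list that holds one entry, the list of rows, each a list of 7 numbers: the turn, a rotation vector about the tool's x, y, z in degrees, then the shift along the tool's x, y, z in mm, then the closure, from -1 (fully open) to 1 (shut). In form: [[[rx, ry, rz, dx, dy, dz, hand], ...]]. A call has exactly 10 rows; each row is the pose to reach, as a shift and turn from the pose commanded when the call began, along the tool's axes at that moment; what a row does not reach only later rows make up. A row lasts 1/10 s, in which the tool goes at most 50 mm and 8.59 degrees, less where a joint would pass 70% of its speed; a pose out of reach is approached as far as the arm can. A call with a gripper value outside its range is refused whole. The fingers move at their own pace and stop on an object; "force" is the grip in N (left out, the last holds). Time passes only in rows, so rows that repeat a pose let the fingers close, or fill a call up. It gives the time, the measured TCP pose, the force, the opening and the grip force at its end, in the units of the state.
- monitor.get_state(): the state, without advancing time (a new reading comes with each control period).
- get_image(name): name is "scene" or "top" or "wrist"; returns a dict with "color" (400x640x3 uint8, red, green, blue), "vfov" (degrees; the focal length in pixels is half the picture's height over the tangent of half this angle, whatever the lens; pixels are square), "cx", "cy" (the principal point, pixels), "k1" (the pictures are not rectified: a ray, as slopes to the right and down, at radius r is drawn at 1 + k1 r^2 times it, then the intrinsics apply), "origin" and "rotation" of the camera in the world. Camera axes: x right, y down, z forward; pixel columns grow to the right and rows downward; lengths in m; the calibration is good to about 2 mm. A picture is of the moment at which its call begins. There is no depth.
- job.finish_job(): hands the job in; it is judged then, once.
Trained networks look in the newest picture that a camera, given by its name, has taken for a name from the list of things; names that differ only in an ending like _2 or _b are one class to them, and where a whole thing is asked for, a point or a joint stands for the part that bears it (a point fixed in the world has none). Each returns a list of dicts, best first, with "score" (0 to 1); they miss things now and then, are a little off and sometimes report something else, mostly with a low value. They report only what shows in the picture. A call takes as long as a camera call.
- spotter.trace(thing, camera): "pixels" (400x640 bool, what is visible of it) and "box" ([left, top, width, height] in pixels, round what is visible of it).
- spotter.landmark_of(thing, camera): "xy" ([column, row] in pixels: a listed point, or the origin of a listed thing).
The state is a dict: "clock": time; "joint_pos": joint angles; "dq": joint speeds; "tau": joint torques, N m; "position": TCP position; "eef_rot": TCP orientation; "wrist_force": force on the tool from outside, world axes, zero at the start; "torque": the same for the moment, N m; "finger_gap": finger opening in m; "grip_force": force on a finger pad.
Only numpy, scipy, OpenCV 4.12 (cv2) and the standard library are available. Lean on these libraries where they do the work, as an engineer would, in place of code of your own. Each camera call takes 0.05 s, during which the arm holds its last target. There are 200 camera calls.

## Task

Dry-run the empty tilt-casting rocker: using only its wooden-gripped hand lever, rock the top-heavy cradle up off its right-hand rest to level and keep the pointer between the two index lugs for at least six seconds, then lay the cradle over onto its left-hand rest. Set it down gently on either rest, never letting it drop, let go of the lever and leave everything still; touch neither cradle, pointer, crucible nor mould, and leave the other things on the bench alone.

Things in the scene. Friction and masses are not known exactly. Their poses are not given: they have to be found in the camera images.
- rig: Fixed stand of the rocker: base plate 250 (x) x 300 (y) x 12 mm, origin under its centre, z up, x away from the robot along the axle, y to the robot's left. Uprights 50 mm wide, 162 mm tall at x = -62 and +62 mm; axle along x, 150 mm up. At x = 76 mm a quadrant plate 270 mm tall bears two index lugs, inner edges 0.14 rad either side of upright. Capped rest posts under both cradle ends.
- pivot (a point): Fixed point on the axle's line in the middle of the wooden grip's length: in the rig's frame (-135, 0, 150) mm.
- rocker (a joint): Tilt of cradle + crucible + mould against the stand, rad: 0 = level, pointer upright midway between the lugs; positive = top leans to rig +y (left). From -0.35 (right rest, start) to 0.35 (left rest). Top-heavy; nominal inertia 0.028 kg m2, toppling moment 0.28 N m per rad, damping 0.035 N m s/rad, no dry friction. Masses vary up to 18 %: balance point up to 0.27 rad from level.
- lever (a joint): Angle of the hand lever relative to the rocker, rad, same sense, -1.3 to 1.3; angle against the stand = rocker + lever. Same axle, tied to the rocker only by a torsion spring, nominally 0.15 N m/rad, relaxed at 0; damping 0.02 N m s/rad. The spring is weaker than the toppling moment: if the lever is held still the rocker drifts off level, its error doubling in about 0.45 s.
- lever_grip (a point): Centre of the lever's wooden grip: round bar, 24 mm diameter, 78 mm long, along the rig's x, 130 mm from the axle, so 280 mm up when upright. It swings on an arc about point pivot. The flat lever arm (20 mm wide, 8 mm thick) joins it 43 mm farther along +x; the near end is free. Can be pinched from above, fingers closing along the rig's y, and turns between the pads.
- pointer_tip (a point): Tip of the black pointer, 8 mm wide, fixed to the rocker, 110 mm from the axle, in front of the quadrant plate on the far side.
- cradle: Rocking steel tray 85 (x) x 280 (y) x 10 mm with heavy end blocks, between the uprights; origin on the axle, tilts with the rocker (2.6 kg in all). Carries a dark crucible (72 mm across, 75 mm tall, at y = -90 mm, right) and a square steel mould (60 x 60 x 65 mm, at y = +90 mm). Not to be touched, nor the pointer.
- hammer: Bystander: hammer, 240 mm long, lying along its x.
- mandrel: Bystander: tapered steel ring mandrel lying along its x, 240 mm long, 26 mm thick at the -x end.
- bench_block: Bystander: flat steel block 65 x 65 x 20 mm.
- spool: Bystander: small wooden spool, 36 mm across, 41 mm tall.
- jar: Bystander: closed glass jar, 66 mm across, 90 mm tall.
- file: Bystander: flat file with a wooden handle, lying along its x, about 260 mm long.
- brush: Bystander: brush, 200 mm long, lying along its x.

How it is judged:
By the outcome, as a careful person would: the job done as asked, in the order asked, and still so for the second after the job is handed in, with the robot touching nothing.
It also fails if it takes over 64 s, if anything falls off the work surface, if the arm or the gripper's body presses on something with over 40 N, if the wrist force passes 120 N, or if a joint passes its speed limit or range.

## Working session

There is one attempt and no reset: what is moved stays moved. The work goes in short steps, Python scripts to look and compute and a tool call to move; the robot and the scene stay as the last step left them, time stands still between calls to the robot, and variables do not carry over. Pictures are saved under pics/ and viewed, at most 10 in all, crops included, and the job is handed in when it is done.

Besides the shell and the picture viewer there is one more tool, called after "Request:" as a command line: name --argument value ..., lists and objects as JSON in quotes. jog_arm: Moves the arm, as the interface text tells. Its arguments: {"type":"object","properties":{"targets":{"type":"array"},"force":{"type":"number"}},"required":["targets"]}

```bash
ls; mkdir -p pics; python3 - <<'E'
from station import monitor,get_image,spotter,manip
import cv2,numpy as np,pickle
print(manip.pinch_z, monitor.get_state())
ims={}
for n in("scene","top","wrist"):
    d=get_image(n);ims[n]=d
    print(n,d["vfov"],d["cx"],d["cy"],d["k1"],d["origin"],np.round(d["rotation"],4).tolist())
    for t in("rig","pivot","lever_grip","pointer_tip","cradle"):
        r=spotter.landmark_of(t,n)
        print(t,[(np.round(q["xy"],1).tolist(),round(q["score"],2)) for q in r[:2]])
pickle.dump(ims,open("ims0.pkl","wb"))
cv2.imwrite("pics/scene0.png",ims["scene"]["color"][...,::-1])
cv2.imwrite("pics/top0.png",ims["top"]["color"][...,::-1])
print(monitor.get_state()["clock"])
E
```

```text
pics
0.0188 {'clock': 0.0, 'joint_pos': array([ 1.06550815e+00,  4.94178768e-01,  1.34611171e+00,  1.83490847e-05,
        1.30247909e+00, -9.55170884e-02]), 'dq': array([-8.71877100e-04,  1.43697635e-03, -7.94070534e-04, -1.35365844e-03,
       -6.51716824e-05, -7.26064302e-04]), 'tau': array([-6.27202371e-04, -8.78786874e+01, -3.81856620e+01,  7.09413411e-02,
        5.30287425e-02, -6.69518244e-06]), 'position': array([0.24882475, 0.57293894, 0.21334758]), 'eef_rot': array([-1.82576534e-04,  2.03457453e-01,  9.79083612e-01, -5.59488857e-04]), 'wrist_force': array([-0.02974107, -0.62974451,  0.26783193]), 'torque': array([ 0.01195286,  0.015618  , -0.04164844]), 'grip_force': 0.0, 'finger_gap': 0.09122686949961}
scene 47.15398314595733 316.1771239263732 198.71637884618065 -0.021229224581497768 [1.40430617 0.70536571 1.37464275] [-0.1548, 0.3834, 0.8503, -0.3257]
rig [([293.7, 227.0], 0.72)]
pivot [([328.3, 185.3], 0.77)]
lever_grip [([321.7, 151.2], 0.85)]
pointer_tip [([272.6, 182.3], 0.86), ([300.3, 198.5], 0.73)]
cradle [([299.2, 196.3], 0.57)]
top 49.2142093716009 311.6753753089779 201.2433854477465 -0.08645269253182279 [0.39743131 0.0368716  1.51054697] [0.0471, -0.6985, 0.712, -0.054]
rig [([333.8, 208.1], 0.94)]
pivot [([325.4, 239.1], 0.69), ([270.6, 188.6], 0.25)]
lever_grip [([344.6, 244.1], 0.79)]
pointer_tip []
cradle [([336.4, 197.9], 0.76)]
wrist 69.91469956649567 319.9319960295316 200.5023529394744 -0.030938785739268476 [0.18663799 0.60056285 0.38635066] [0.1027, 0.8296, 0.5446, 0.0676]
rig []
pivot []
lever_grip []
pointer_tip []
cradle []
0.9
```

View pics/scene0.png

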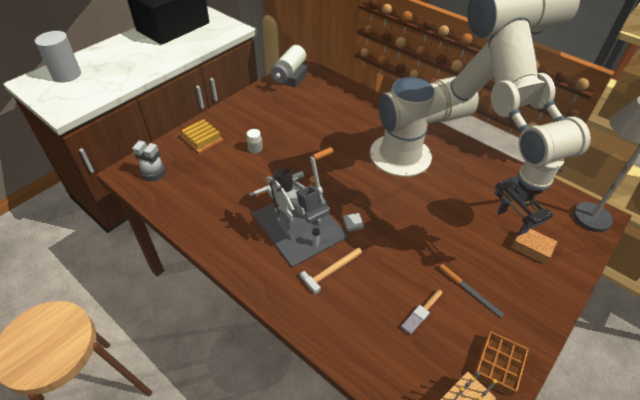

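View pics/top0.png

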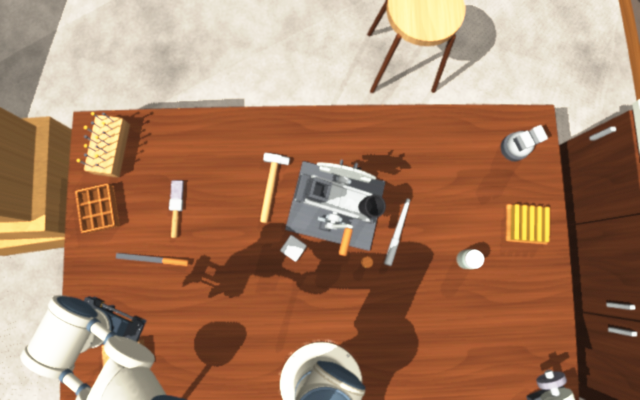

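```bash
cat > h.py <<'E'
import numpy as np,cv2,pickle
from scipy.spatial.transform import Rotation as R
from scipy.optimize import least_squares
def rq(q): return R.from_quat(np.roll(q,-1))
def proj(d,P):
    P=np.atleast_2d(P); c=rq(d["rotation"]).inv().apply(P-d["origin"])
    s=c[:,:2]/c[:,2:]; s=s*(1+d["k1"]*(s**2).sum(1,keepdims=True))
    return s*(200/np.tan(np.radians(d["vfov"])/2))+[d["cx"],d["cy"]]
def rig2w(rig,p):  # rig=[x,y,yaw], p in mm
    return R.from_euler('z',rig[2]).apply(np.atleast_2d(p)/1000.)+[rig[0],rig[1],0]
def polar(r,a,x): a=np.asarray(a,float); return np.stack([x+0*a,r*np.sin(a),150+r*np.cos(a)],-1)
E
python3 - <<'E'
from h import *
ims=pickle.load(open("ims0.pkl","rb"))
t=-.35
obs=[("scene",[0,0,0],[293.7,227.0]),("scene",[-135,0,150],[328.3,185.3]),("scene",polar(130,t,-135),[321.7,151.2]),
("scene",[0,0,150],[299.2,196.3]),("scene",polar(110,t,66),[272.6,182.3]),
("top",[0,0,0],[333.8,208.1]),("top",[-135,0,150],[325.4,239.1]),("top",polar(130,t,-135),[344.6,244.1]),("top",[0,0,150],[336.4,197.9])]
f=lambda p:np.concatenate([(proj(ims[c],rig2w(p,q))[0]-xy) for c,q,xy in obs])
s=least_squares(f,[.42,0,0],loss="soft_l1"); print(s.x); print(f(s.x).reshape(-1,2).round(1).tolist())
rig=s.x; print("grip",rig2w(rig,polar(130,t,-135)),"pivot",rig2w(rig,[-135,0,150]))
# overlay, zoomed
edges=[]
for c,(x0,y0,w,h) in {"scene":(230,120,130,150),"top":(260,140,150,140)}.items():
    im=ims[c]["color"][...,::-1].copy(); k=4
    z=cv2.resize(im[y0:y0+h,x0:x0+w],None,fx=k,fy=k,interpolation=cv2.INTER_CUBIC)
    def pl(pts,col):
        u=((proj(ims[c],rig2w(rig,pts))-[x0,y0]+.5)*k).astype(int)
        cv2.polylines(z,[u.reshape(-1,1,2)],False,col,1)
    pl(np.array([[a,b,12] for a,b in((-125,-150),(125,-150),(125,150),(-125,150),(-125,-150))]),(0,255,0))
    pl(np.array([polar(130,t,-174)[()],polar(130,t,-96)]),(255,0,0))
    a=np.array([[0,150],[0,260]]);
    pl(np.stack([polar(0,t,66),polar(110,t,66)]),(0,255,255))
    cv2.imwrite(f"pics/ov_{c}.png",z)
d=ims["wrist"]; T=rq([-1.82576534e-04,2.03457453e-01,9.79083612e-01,-5.59488857e-04])
print("cam in tool",T.inv().apply(d["origin"]-np.array([.24882,.57294,.21335])),"axis",(T.inv()*rq(d["rotation"])).as_matrix().round(3))
print("tool y,x world",T.apply([[0,1,0],[1,0,0]]))
E
python3 -c "
import cv2,numpy as np
a=cv2.imread('pics/ov_scene.png');b=cv2.imread('pics/ov_top.png');a=cv2.resize(a,(400,460));b=cv2.resize(b,(400,373));c=np.zeros((460,800,3),np.uint8);c[:,:400]=a;c[:373,400:]=b;cv2.imwrite('pics/ov.png',c)"
```

```text
[ 0.60277968 -0.05805137 -0.24553263]
[[5.4, -0.7], [0.6, -0.3], [1.0, 2.6], [-0.7, 3.8], [3.2, -1.2], [0.3, -3.8], [2.1, 0.6], [0.1, -3.3], [0.5, -0.0]]
grip [[ 0.4609932  -0.06847629  0.27211845]] pivot [[ 0.4718286  -0.02523652  0.15      ]]
cam in tool [ 0.06806148  0.00036002 -0.17299236] axis [[ 0.001 -0.97  -0.244]
 [ 1.     0.     0.002]
 [-0.001 -0.244  0.97 ]]
tool y,x world [[ 3.98403511e-01  9.17209504e-01 -1.16986585e-03]
 [-9.17210063e-01  3.98403920e-01  1.29851029e-04]]
```

View pics/ov.png

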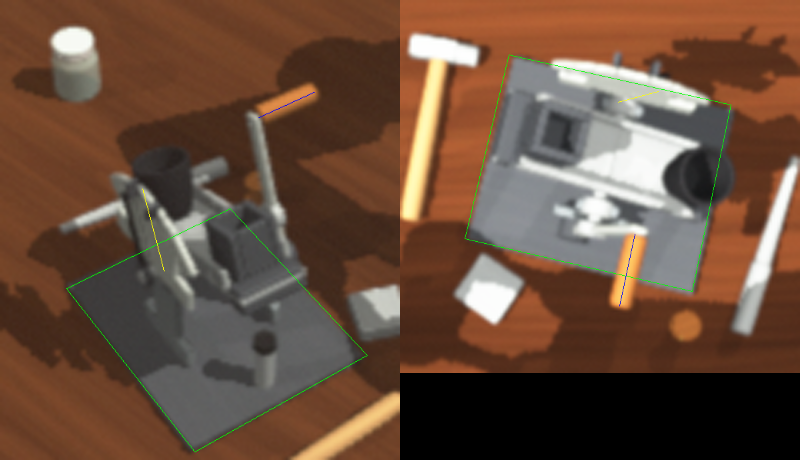

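The overlay matches both pictures: the base-plate corners (e.g. top at about (395,154), (439,167)) fit within roughly 1 px, and the orange grip is centred on the predicted line. I'll move toward a hover above the grip, turned so that the wrist camera looks down on the cradle.

Request:
jog_arm --targets '[[[0, 0, 8.5, -31, -35, -15, -1], [0, 0, 17, -62, -70, -30, -1], [0, 0, 25.5, -93, -105, -45, -1], [0, 0, 34, -124, -140, -60, -1], [0, 0, 42.5, -155, -175, -75, -1], [0, 0, 51, -186, -210, -90, -1], [0, 0, 59.5, -217, -245, -105, -1], [0, 0, 68, -248, -280, -120, -1], [0, 0, 76.5, -279, -315, -135, -1], [0, 0, 85, -310, -350, -150, -1]]]' --force 10

```text
clock: 1.9
position: [0.394, 0.1269, 0.3648]
eef_rot: [0.0, 0.813, 0.582, 0.0]
wrist_force: [1.0, 0.2, -0.3]
finger_gap: 0.0912
grip_force: 0.0
```

Request:
jog_arm --targets '[[[0, 0, 8.5, -16, 12, 0, -1], [0, 0, 17, -33, 24, 0, -1], [0, 0, 25.5, -49, 36, 0, -1], [0, 0, 34, -66, 48, 0, -1], [0, 0, 42.5, -82, 60, 0, -1], [0, 0, 51, -98, 72, 0, -1], [0, 0, 59.5, -115, 84, 0, -1], [0, 0, 68, -131, 96, 0, -1], [0, 0, 76.8, -148, 108, 0, -1], [0, 0, 85.3, -164, 120, 0, -1]]]'

```text
clock: 2.9
position: [0.4558, -0.0657, 0.364]
eef_rot: [0.0, 0.993, -0.122, 0.0]
wrist_force: [0.5, -0.3, 0.0]
finger_gap: 0.0913
grip_force: 0.0
```

```bash
python3 - <<'E'
from station import monitor,get_image,spotter
from h import *
s=monitor.get_state(); d=get_image("wrist"); pickle.dump((s,d),open("w1.pkl","wb"))
rig=[0.60278,-0.05805,-0.24553]
print(s["clock"],s["position"],s["eef_rot"])
for t,p in(("lever_grip",polar(130,-.35,-135)),("cradle",[0,0,150]),("pivot",[-135,0,150]),("rig",[0,0,0])):
    print(t,[(np.round(q["xy"],1),round(q["score"],2)) for q in spotter.landmark_of(t,"wrist")[:2]],proj(d,rig2w(rig,p)))
im=d["color"][...,::-1].copy()
def pl(pts,col):
    u=(proj(d,rig2w(rig,pts))*8+4).astype(int); cv2.polylines(im,[u.reshape(-1,1,2)],False,col,1,cv2.LINE_AA,3)
pl([[a,b,12] for a,b in((-125,-150),(125,-150),(125,150),(-125,150),(-125,-150))],(0,255,0))
pl([polar(130,-.35,-174),polar(130,-.35,-96)],(255,0,0))
c,sn=np.cos(-.35),np.sin(-.35)
def tilt(P,th):
    P=np.array(P,float);y,z=P[:,1].copy(),P[:,2].copy();P[:,1]=y*np.cos(th)+z*np.sin(th);P[:,2]=150-y*np.sin(th)+z*np.cos(th);return P
pl(tilt([(a,b,5) for a,b in((-42.5,-140),(42.5,-140),(42.5,140),(-42.5,140),(-42.5,-140))],-.35),(0,0,255))
cv2.imwrite("pics/w1.png",im)
E
```

```text
2.9 [ 0.45583117 -0.06573982  0.36399404] [ 1.17044079e-05  9.92514641e-01 -1.22125675e-01  8.28181330e-05]
lever_grip [(array([326.8, 198.2]), 0.59)] [[321.58905497 197.07558848]]
cradle [(array([289.5,  70.8]), 0.89)] [[285.92003715  70.05955943]]
pivot [] [[288.44814424 176.23789249]]
rig [(array([298.7,  87.5]), 0.69)] [[295.74306565  86.91756671]]
```

View pics/w1.png

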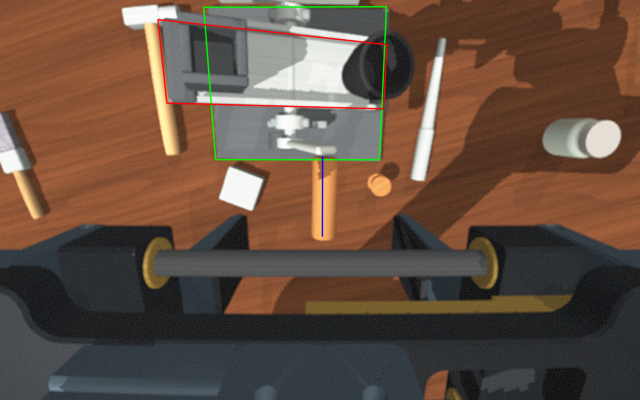

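The wrist view shows the crucible at about (380,65), the mould at (205,58) and the orange grip centred near (324,200). The predicted outlines fit within 1–2 px. I'll tilt the tool 15° so the camera sees the whole cradle, then descend over the grip.

Request:
jog_arm --targets '[[[0, 7.5, 0, 3, 1, 10, -1], [0, 15, 0, 5, 2, 20, -1], [0, 15, 0, 5, 2.5, 35, -1], [0, 15, 0, 5, 2.5, 50, -1], [0, 15, 0, 5, 2.5, 65, -1], [0, 15, 0, 5, 2.5, 80, -1], [0, 15, 0, 5, 2.5, 95, -1], [0, 15, 0, 5, 2.5, 105, -1], [0, 15, 0, 5, 2.5, 110, -1], [0, 15, 0, 5, 2.5, 110, -1]]]'

```text
clock: 4.15
position: [0.4598, -0.0681, 0.2536]
eef_rot: [0.015, 0.985, -0.117, 0.129]
wrist_force: [-0.2, -0.0, 0.1]
finger_gap: 0.0911
grip_force: 0.0
```

```bash
python3 - <<'E'
from station import monitor,get_image,spotter
from h import *
s=monitor.get_state(); d=get_image("wrist"); pickle.dump((s,d),open("w2.pkl","wb"))
rig=[0.60278,-0.05805,-0.24553]
print(s["clock"],s["position"],s["eef_rot"],s["wrist_force"])
T=rq(s["eef_rot"]); g=s["position"]-.0188*T.apply([0,0,1])
print("grasp in rig mm",R.from_euler('z',-rig[2]).apply(g-[rig[0],rig[1],0])*1000)
im=d["color"][...,::-1].copy()
def pl(pts,col):
    u=(proj(d,rig2w(rig,pts))*8+4).astype(int); cv2.polylines(im,[u.reshape(-1,1,2)],False,col,1,cv2.LINE_AA,3)
pl([[a,b,12] for a,b in((-125,-150),(125,-150),(125,150),(-125,150),(-125,-150))],(0,255,0))
pl([polar(130,-.35,-174),polar(130,-.35,-96)],(255,0,0))
def tilt(P,th):
    P=np.array(P,float);y,z=P[:,1].copy(),P[:,2].copy();P[:,1]=y*np.cos(th)+z*np.sin(th);P[:,2]=150-y*np.sin(th)+z*np.cos(th);return P
pl(tilt([(a,b,5) for a,b in((-42.5,-140),(42.5,-140),(42.5,140),(-42.5,140),(-42.5,-140))],-.35),(0,0,255))
pl(tilt([(a,b,70) for a,b in((-30,60),(30,60),(30,120),(-30,120),(-30,60))],-.35),(0,255,255))
a=np.linspace(0,2*np.pi,60)
pl(tilt(np.stack([36*np.cos(a),-90+36*np.sin(a),80+0*a],1),-.35),(255,0,255))
cv2.imwrite("pics/w2.png",im)
E
```

```text
4.15 [ 0.45978493 -0.06812239  0.25363822] [ 0.01544829  0.98450589 -0.11748238  0.12925707] [-0.19101431 -0.02227898  0.09923262]
grasp in rig mm [-141.1110067   -44.56607843  271.80104708]
```

View pics/w2.png

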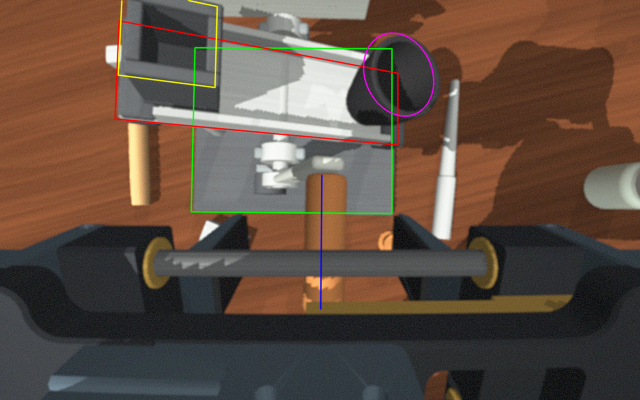

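The bar lies about 6 px (3 mm) right of the finger centre line (at about 320.5), and the mould and crucible outlines match within 2 px. I'll centre on the bar and close.

Request:
jog_arm --targets '[[[0, 0, 0, 0, 2, 0, -1], [0, 0, 0, 0, 3, 0, -1], [0, 0, 0, 0, 3, 0, 1], [0, 0, 0, 0, 3, 0, 1], [0, 0, 0, 0, 3, 0, 1], [0, 0, 0, 0, 3, 0, 1], [0, 0, 0, 0, 3, 0, 1], [0, 0, 0, 0, 3, 0, 1], [0, 0, 0, 0, 3, 0, 1], [0, 0, 0, 0, 3, 0, 1]]]' --force 10

```text
clock: 5.2
position: [0.4593, -0.0714, 0.2539]
eef_rot: [0.016, 0.984, -0.118, 0.13]
wrist_force: [0.2, 0.0, -0.3]
finger_gap: 0.0299
grip_force: 0.0
```

```bash
cat > track.py <<'E'
from h import *
RIG=[0.6022,-0.0605,-0.24553]
def tilt(P,th):
    y,z=P[:,1],P[:,2]; return np.stack([P[:,0],y*np.cos(th)+z*np.sin(th),150-y*np.sin(th)+z*np.cos(th)],1)
a=np.linspace(0,2*np.pi,121)[:-1]; L=lambda p,q,n:np.array(p)+np.linspace(0,1,n)[:,None]*(np.array(q,float)-p)
CUR=[np.stack([36*np.cos(a),-90+36*np.sin(a),80+0*a],1),
     L([-30,60,70],[-30,120,70],60),L([-30,60,70],[30,60,70],60),L([-30,120,70],[30,120,70],60),
     L([-42.5,-135,5],[-42.5,135,5],200)]
def grads(im):
    g=cv2.GaussianBlur(cv2.cvtColor(im,cv2.COLOR_RGB2GRAY).astype(np.float32),(0,0),1.2)
    return cv2.Scharr(g,-1,1,0)/32,cv2.Scharr(g,-1,0,1)/32
def samp(I,u): return cv2.remap(I,u[:,0].astype(np.float32)[None],u[:,1].astype(np.float32)[None],cv2.INTER_LINEAR,borderValue=np.nan)[0]
def escore(d,th,G,rig=RIG):
    s=[]
    for C in CUR:
        u=proj(d,rig2w(rig,tilt(C,th))); t=np.gradient(u,axis=0); t/=np.linalg.norm(t,axis=1,keepdims=True)+1e-9
        v=np.abs(samp(G[0],u)*-t[:,1]+samp(G[1],u)*t[:,0]); ok=np.isfinite(v)
        s.append(np.minimum(v[ok],25).mean() if ok.sum()>10 else 0)
    return np.array(s)
gx,gy=np.meshgrid(np.arange(-33,33.1,1.5),np.arange(57,123.1,1.5)); hx,hy=np.meshgrid(np.arange(-39,39.1,1.5),np.arange(-129,-50.9,1.5))
m=np.hypot(hx,hy+90)<39
PATCH=[np.stack([gx.ravel(),gy.ravel(),70+0*gx.ravel()],1),np.stack([hx[m],hy[m],80+0*hx[m]],1)]
gray=lambda d:cv2.GaussianBlur(cv2.cvtColor(d["color"],cv2.COLOR_RGB2GRAY).astype(np.float32),(0,0),1)
def zn(d,th,ref,thr,rig=RIG):
    o=[]
    for P in PATCH:
        A=samp(gray(ref),proj(ref,rig2w(rig,tilt(P,thr)))); B=samp(gray(d),proj(d,rig2w(rig,tilt(P,th))))
        k=np.isfinite(A)&np.isfinite(B); o.append(np.corrcoef(A[k],B[k])[0,1] if k.sum()>300 else 0)
    return np.array(o)
def peak(ts,s):
    i=int(np.clip(np.argmax(s),1,len(ts)-2)); a,b,c=s[i-1:i+2]; den=a-2*b+c
    return ts[i]+(0.5*(a-c)/den*(ts[1]-ts[0]) if den<0 else 0)
def edge_theta(d,lo=-.42,hi=.42):
    G=grads(d["color"]); ts=np.arange(lo,hi,.005); S=np.array([escore(d,t,G) for t in ts])
    per=[round(float(peak(ts,S[:,i])),3) for i in range(S.shape[1])]
    W=S/ (S.max(0)+1e-6); return peak(ts,W.sum(1)),W.sum(1).max(),per
def tmpl_theta(d,ref,thr,lo,hi):
    ts=np.arange(lo,hi,.01); S=np.array([zn(d,t,ref,thr) for t in ts]); w=S.sum(1)
    return peak(ts,w),[round(float(peak(ts,S[:,i])),3) for i in range(2)],S.max(0).round(2)
E
python3 - <<'E'
from station import get_image,monitor
from track import *
import time
s1,d1=pickle.load(open("w1.pkl","rb"));s2,d2=pickle.load(open("w2.pkl","rb"))
d3=get_image("wrist");s3=monitor.get_state();sc=get_image("scene");pickle.dump((s3,d3,sc),open("w3.pkl","wb"))
print(s3["clock"],s3["finger_gap"])
for d in(d1,d2,d3):
    t=time.time();print(edge_theta(d),tmpl_theta(d,d3,-.35,-.42,-.2),time.time()-t)
# rig refinement: shift rig x,y,yaw at th=-.35 using edge score
from scipy.optimize import minimize
for d in(d1,d2,d3):
    G=grads(d["color"])
    f=lambda p:-escore(d,-.35,G,[RIG[0]+p[0]/1e3,RIG[1]+p[1]/1e3,RIG[2]+p[2]/1e2]).sum()
    r=minimize(f,[0,0,0],method="Nelder-Mead",options=dict(initial_simplex=[[0,0,0],[3,0,0],[0,3,0],[0,0,1]]));print(r.x,f([0,0,0]),r.fun)
E
```

```text
5.25 0.02604753279950762
(np.float64(-0.3851406369210914), np.float64(4.602618696106123), [-0.435, 0.343, -0.384, -0.088, -0.415]) (np.float64(-0.3385458349397163), [-0.346, -0.264], array([0.83, 0.48])) 0.211747407913208
(np.float64(-0.3800266692901584), np.float64(3.5524998077248706), [-0.345, 0.31, -0.382, 0.116, -0.251]) (np.float64(-0.34709300022359196), [-0.346, -0.349], array([0.99, 0.99])) 0.2062075138092041
(np.float64(-0.3843169859025939), np.float64(3.770121495566985), [-0.397, 0.31, -0.387, 0.118, -0.251]) (np.float64(-0.35005335940140986), [-0.35, -0.35], array([1., 1.])) 0.20550179481506348
[-1.48532312 -2.32417012 -1.57677724] -35.251393813043876 -52.697054727869
[ 0.89205063 -2.70030924  1.77138267] -28.11813993087395 -35.20791240449192
[ 1.98407096 -0.51588837  1.05227873] -33.1926932047718 -37.19694967737213
```

Request:
jog_arm --targets '[[[0, 0, 0, 0.0, -2.5, -1.0, 1], [0, 0, 0, 0.5, -4.5, -1.5, 1], [0, 0, 0, 0.5, -7.0, -2.5, 1], [0, 0, 0, 1.0, -9.5, -3.0, 1], [0, 0, 0, 1.0, -11.5, -3.5, 1], [0, 0, 0, 1.0, -14.0, -4.0, 1], [0, 0, 0, 1.0, -16.5, -4.5, 1], [0, 0, 0, 1.5, -18.5, -5.0, 1], [0, 0, 0, 1.5, -18.5, -5.0, 1], [0, 0, 0, 1.5, -18.5, -5.0, 1]]]'

```text
clock: 6.4
position: [0.4638, -0.0534, 0.2591]
eef_rot: [0.016, 0.984, -0.118, 0.13]
wrist_force: [0.9, -2.0, 3.0]
finger_gap: 0.0239
grip_force: 10.0
```

```bash
N=1 NOFIT=1 python3 ctl.py ramp -0.02 10
```

```text
t=6.40 th=-0.3404 per=[-0.345, -0.334] sc=[0.91 0.9 ] ref=-0.35
clock 6.45 grasp rig [-140.8  -26.8  277.3] F [-0.11 -2.33  3.07] gap 0.0237 grip 10.0 phi meas -0.208 cmd -0.202
state th -0.3500 w 0.0000
[[0, 0, 0, 0.0, -2.5, -0.5, 1], [0, 0, 0, 0.0, -4.5, -1.0, 1], [0, 0, 0, 0.5, -7.0, -1.5, 1], [0, 0, 0, 0.5, -9.5, -1.5, 1], [0, 0, 0, 0.5, -11.5, -2.0, 1], [0, 0, 0, 0.5, -14.0, -2.0, 1], [0, 0, 0, 0.5, -16.5, -2.5, 1], [0, 0, 0, 0.5, -18.5, -2.5, 1], [0, 0, 0, 0.5, -21.0, -2.5, 1], [0, 0, 0, 0.5, -23.5, -2.5, 1]]
phi [-0.182, -0.167, -0.147, -0.128, -0.112, -0.093, -0.074, -0.058, -0.039, -0.02]
```

```bash
python3 - <<'E'
from ctl import *
from station import get_image,monitor
lg=load(); import glob
ref=pickle.load(open("w3.pkl","rb"))[1]; d0=pickle.load(open("im_6.40.pkl","rb"))
ds=[]
for i in range(2):
    t=monitor.get_state()["clock"]; d=get_image("wrist"); pickle.dump(d,open(f"im_{t:.2f}.pkl","wb")); ds.append(d)
    print(t,tmpl_theta(d,ref,-.35,-.4,-.25), tmpl_theta(d,d0,-.35,-.4,-.25))
print(monitor.get_state()["clock"],np.abs(ds[-1]["color"].astype(int)-d0["color"]).mean())
# vary rig pose: which rig makes the ref->d0 match best, and theta then
from scipy.optimize import minimize
f=lambda p:-zn(d0,p[2],ref,-.35,[RIG[0]+p[0]/1e3,RIG[1]+p[1]/1e3,RIG[2]]).sum()
r=minimize(f,[0,0,-.345],method="Nelder-Mead",options=dict(initial_simplex=[[0,0,-.345],[4,0,-.345],[0,4,-.345],[0,0,-.33]]));print(r.x,r.fun,f([0,0,-.34]))
for z in(60,65,75):
    PATCH[0][:,2]=z; print(z,tmpl_theta(d0,ref,-.35,-.4,-.25))
PATCH[0][:,2]=70
E
```

```text
6.45 (np.float64(-0.34061792287285797), [-0.345, -0.335], array([0.91, 0.9 ])) (np.float64(-0.3504014994348955), [-0.35, -0.351], array([1., 1.]))
6.5 (np.float64(-0.33957529734315706), [-0.345, -0.332], array([0.91, 0.9 ])) (np.float64(-0.3494623113620937), [-0.35, -0.348], array([1., 1.]))
6.55 3.2446236979166665
[19.16647678 -0.45828641 -0.34352651] -1.8534790992034744 -1.8067659110723944
60 (np.float64(-0.34670307015747653), [-0.358, -0.334], array([0.96, 0.9 ]))
65 (np.float64(-0.3444145483955391), [-0.352, -0.334], array([0.93, 0.9 ]))
75 (np.float64(-0.3383001030462366), [-0.341, -0.334], array([0.9, 0.9]))
```

```bash
python3 - <<'E'
from ctl import *
import track
ref=pickle.load(open("w3.pkl","rb"))[1]; d0=pickle.load(open("im_6.40.pkl","rb")); d1=pickle.load(open("w1.pkl","rb"))[1]
Y,X=np.meshgrid(np.arange(-36,36.1,1.5),np.arange(-36,36.1,1.5)); 
def test(P,d,th=-.35):
    A=samp(gray(ref),proj(ref,rig2w(RIG,tilt(P,-.35)))); B=samp(gray(d),proj(d,rig2w(RIG,tilt(P,th)))); k=np.isfinite(A)&np.isfinite(B); return np.corrcoef(A[k],B[k])[0,1]
def ring(i,o,c,sq):
    r=np.maximum(abs(X),abs(Y)) if sq else np.hypot(X,Y); m=(r>=i)&(r<=o); return np.stack([X[m],Y[m]+c,0*X[m]],1)
for nm,P in(("mould ring",ring(19,32,90,1)),("mould all",ring(0,32,90,1)),("cruc ring",ring(26,39,-90,0)),("cruc all",ring(0,38,-90,0))):
    o=[]
    for z in range(40,96,5):
        P[:,2]=z; ts=np.arange(-.4,-.27,.01); s=[test(P,d0,t) for t in ts]; s1=[test(P,d1,t) for t in ts]
        o.append((z,round(float(peak(ts,np.array(s))),3),round(max(s),3),round(float(peak(ts,np.array(s1))),3),round(max(s1),3)))
    print(nm,o)
E
```

```text
mould ring [(40, -0.392, np.float64(0.889), -0.564, np.float64(0.433)), (45, -0.383, np.float64(0.912), -0.434, np.float64(0.492)), (50, -0.374, np.float64(0.931), -0.398, np.float64(0.531)), (55, -0.366, np.float64(0.943), -0.382, np.float64(0.568)), (60, -0.36, np.float64(0.958), -0.366, np.float64(0.614)), (65, -0.354, np.float64(0.928), -0.355, np.float64(0.669)), (70, -0.349, np.float64(0.81), -0.346, np.float64(0.702)), (75, -0.341, np.float64(0.742), -0.339, np.float64(0.627)), (80, -0.336, np.float64(0.78), -0.332, np.float64(0.536)), (85, -0.332, np.float64(0.795), -0.325, np.float64(0.495)), (90, -0.327, np.float64(0.759), -0.319, np.float64(0.474)), (95, -0.323, np.float64(0.683), -0.314, np.float64(0.427))]
mould all [(40, -0.38, np.float64(0.909), -0.467, np.float64(0.381)), (45, -0.376, np.float64(0.931), -0.412, np.float64(0.468)), (50, -0.37, np.float64(0.949), -0.391, np.float64(0.551)), (55, -0.363, np.float64(0.961), -0.378, np.float64(0.647)), (60, -0.358, np.float64(0.973), -0.364, np.float64(0.75)), (65, -0.353, np.float64(0.967), -0.355, np.float64(0.833)), (70
[... 1101 characters left out ...]
float64(0.957), -0.309, np.float64(0.846)), (45, -0.339, np.float64(0.96), -0.292, np.float64(0.835)), (50, -0.339, np.float64(0.964), -0.287, np.float64(0.802)), (55, -0.341, np.float64(0.965), -0.293, np.float64(0.76)), (60, -0.342, np.float64(0.963), -0.297, np.float64(0.712)), (65, -0.343, np.float64(0.957), -0.292, np.float64(0.656)), (70, -0.341, np.float64(0.948), -0.282, np.float64(0.597)), (75, -0.338, np.float64(0.929), -0.271, np.float64(0.532)), (80, -0.335, np.float64(0.895), -0.221, np.float64(0.438)), (85, -0.338, np.float64(0.89), -0.405, np.float64(0.481)), (90, -0.334, np.float64(0.896), -0.379, np.float64(0.493)), (95, -0.328, np.float64(0.832), -0.359, np.float64(0.462))]
```

```bash
python3 - <<'E'
s=open("track.py").read()
s=s.replace("70+0*gx.ravel()","67+0*gx.ravel()").replace("80+0*hx[m]],1)]\ngray","60+0*hx[m]],1)]\ngray").replace("w=S.sum(1)","w=S[:,0]")
open("track.py","w").write(s)
import json; lg=json.load(open("log.json")); lg["plan"]=None; lg["mt"]=lg["mt"][:2]; lg["mth"]=[-.35,-.35]; json.dump(lg,open("log.json","w"))
E
sed -i 's/key=lambda q:q\[2\].sum()/key=lambda q:q[2][0]/' ctl.py
N=1 NOFIT=1 python3 ctl.py ramp -0.02 10
```

```text
t=6.55 th=-0.3500 per=[-0.35, -0.339] sc=[0.92 0.96] ref=-0.35
clock 6.60 grasp rig [-140.8  -26.9  277.3] F [ 0.06 -1.03  2.45] gap 0.0241 grip 10.0 phi meas -0.208 cmd -0.202
state th -0.3500 w 0.0000
[[0, 0, 0, 0.0, -2.5, -0.5, 1], [0, 0, 0, 0.0, -4.5, -1.0, 1], [0, 0, 0, 0.5, -7.0, -1.5, 1], [0, 0, 0, 0.5, -9.5, -1.5, 1], [0, 0, 0, 0.5, -11.5, -2.0, 1], [0, 0, 0, 0.5, -14.0, -2.0, 1], [0, 0, 0, 0.5, -16.5, -2.5, 1], [0, 0, 0, 0.5, -18.5, -2.5, 1], [0, 0, 0, 0.5, -21.0, -2.5, 1], [0, 0, 0, 0.5, -23.5, -2.5, 1]]
phi [-0.182, -0.167, -0.147, -0.128, -0.112, -0.093, -0.074, -0.058, -0.039, -0.02]
```

Request:
jog_arm --targets '[[[0, 0, 0, 0.0, -2.5, -0.5, 1], [0, 0, 0, 0.0, -4.5, -1.0, 1], [0, 0, 0, 0.5, -7.0, -1.5, 1], [0, 0, 0, 0.5, -9.5, -1.5, 1], [0, 0, 0, 0.5, -11.5, -2.0, 1], [0, 0, 0, 0.5, -14.0, -2.0, 1], [0, 0, 0, 0.5, -16.5, -2.5, 1], [0, 0, 0, 0.5, -18.5, -2.5, 1], [0, 0, 0, 0.5, -21.0, -2.5, 1], [0, 0, 0, 0.5, -23.5, -2.5, 1]]]'

```text
clock: 7.6
position: [0.4693, -0.0304, 0.2617]
eef_rot: [0.016, 0.984, -0.118, 0.13]
wrist_force: [2.5, -2.8, 2.2]
finger_gap: 0.0237
grip_force: 10.0
```

```bash
N=1 NOFIT=1 python3 ctl.py ramp 0.1 10
```

```text
t=7.60 th=-0.3566 per=[-0.357, -0.329] sc=[0.88 0.85] ref=-0.35
clock 7.65 grasp rig [-141.1   -2.9  279.9] F [ 2.29 -2.78  0.74] gap 0.0244 grip 10.0 phi meas -0.022 cmd -0.020
state th -0.3500 w 0.0000
[[0, 0, 0, 0.0, -1.5, 0.0, 1], [0, 0, 0, 0.0, -3.0, 0.0, 1], [0, 0, 0, 0.0, -4.5, 0.0, 1], [0, 0, 0, 0.0, -6.0, 0.0, 1], [0, 0, 0, 0.0, -8.0, 0.0, 1], [0, 0, 0, 0.0, -9.5, 0.0, 1], [0, 0, 0, 0.0, -11.0, 0.0, 1], [0, 0, 0, 0.0, -12.5, 0.5, 1], [0, 0, 0, 0.0, -14.0, 0.5, 1], [0, 0, 0, 0.0, -15.5, 0.5, 1]]
phi [-0.008, 0.003, 0.015, 0.026, 0.042, 0.053, 0.065, 0.077, 0.088, 0.1]
```

Request:
jog_arm --targets '[[[0, 0, 0, 0.0, -1.5, 0.0, 1], [0, 0, 0, 0.0, -3.0, 0.0, 1], [0, 0, 0, 0.0, -4.5, 0.0, 1], [0, 0, 0, 0.0, -6.0, 0.0, 1], [0, 0, 0, 0.0, -8.0, 0.0, 1], [0, 0, 0, 0.0, -9.5, 0.0, 1], [0, 0, 0, 0.0, -11.0, 0.0, 1], [0, 0, 0, 0.0, -12.5, 0.5, 1], [0, 0, 0, 0.0, -14.0, 0.5, 1], [0, 0, 0, 0.0, -15.5, 0.5, 1]]]'

```text
clock: 8.65
position: [0.4729, -0.0154, 0.2611]
eef_rot: [0.016, 0.984, -0.118, 0.129]
wrist_force: [0.6, -2.5, 1.7]
finger_gap: 0.024
grip_force: 10.0
```

```bash
python3 -c "
import pickle;pickle.dump([(pickle.load(open('im_7.60.pkl','rb')),-.35)],open('refs.pkl','wb'))
import json;lg=json.load(open('log.json'));lg['mth']=[-.35]*len(lg['mth']);json.dump(lg,open('log.json','w'))"
N=1 NOFIT=1 python3 ctl.py ramp 0.21 10
```

```text
t=8.65 th=-0.3126 per=[-0.313, -0.313] sc=[0.99 0.97] ref=-0.35
clock 8.70 grasp rig [-141.3   12.4  279.3] F [ 1.04 -1.7   0.66] gap 0.0239 grip 10.0 phi meas 0.096 cmd 0.100
state th -0.3500 w 0.0000
[[0, 0, 0, 0.0, -1.5, 0.0, 1], [0, 0, 0, 0.0, -3.0, 0.5, 1], [0, 0, 0, 0.0, -4.5, 0.5, 1], [0, 0, 0, 0.0, -5.5, 0.5, 1], [0, 0, 0, 0.0, -7.0, 1.0, 1], [0, 0, 0, -0.5, -8.5, 1.0, 1], [0, 0, 0, -0.5, -10.0, 1.5, 1], [0, 0, 0, -0.5, -11.5, 1.5, 1], [0, 0, 0, -0.5, -13.0, 2.0, 1], [0, 0, 0, -0.5, -14.0, 2.0, 1]]
phi [0.111, 0.123, 0.134, 0.142, 0.154, 0.165, 0.177, 0.189, 0.201, 0.208]
```

```bash
python3 -c "
import json;lg=json.load(open('log.json'));lg['plan']=None;print(lg['mt'],lg['mth']);json.dump(lg,open('log.json','w'))"
N=2 python3 ctl.py go 0 2.5
```

```text
[5.3, 5.35, 6.55, 7.6, 8.65] [-0.35, -0.35, -0.35, -0.35, -0.31259893563333746]
t=8.70 th=-0.3048 per=[-0.305, -0.306] sc=[0.99 0.97] ref=-0.35
t=8.75 th=-0.2967 per=[-0.297, -0.299] sc=[0.99 0.97] ref=-0.35
clock 8.80 grasp rig [-141.3   12.3  279.2] F [ 0.47 -2.38  1.72] gap 0.0242 grip 10.0 phi meas 0.095 cmd 0.100
par I0.0280 K0.280 k0.150 b0.035 c0.020 M0.0000 res [ 0.      0.      0.     -0.0374 -0.0452 -0.0533]
state th -0.3500 w 0.0000
pred th @.1s: [-0.35, -0.345, -0.327, -0.299, -0.265, -0.227, -0.186, -0.144, -0.103, -0.067, -0.036, -0.015, -0.002, 0.001, 0.0, -0.0]
[[0, 0, 0, -1.0, -17.5, 3.0, 1], [0, 0, 0, -1.5, -27.5, 5.5, 1], [0, 0, 0, -2.0, -32.0, 7.0, 1], [0, 0, 0, -2.0, -33.5, 7.5, 1], [0, 0, 0, -2.0, -33.5, 7.5, 1], [0, 0, 0, -2.0, -33.0, 7.5, 1], [0, 0, 0, -2.0, -31.5, 7.0, 1], [0, 0, 0, -1.5, -30.0, 6.5, 1], [0, 0, 0, -1.5, -27.5, 5.5, 1], [0, 0, 0, -1.5, -25.0, 5.0, 1]]
phi [0.236, 0.316, 0.353, 0.365, 0.365, 0.361, 0.349, 0.337, 0.316, 0.296]
```

```bash
python3 - <<'E'
s=open("ctl.py").read()
a=s.index("    best=None"); b=s.index("    lg[\"x\"]=best.x")
s=s[:a]+'''    best=None
    for m in ([lg["x"][5]] if any(lg["x"]) else np.arange(.03,.055,.0025)):
        x0=np.array(lg["x"],float); x0[5]=m
        r=least_squares(lambda z:f((z-10)*SD),x0/SD+10,diff_step=1e-3,max_nfev=30); r.x=(r.x-10)*SD
        if best is None or r.cost<best.cost: best=r
'''+s[b:]
open("ctl.py","w").write(s)
import json;lg=json.load(open('log.json'));lg['plan']=None;lg["x"]=[0]*6;json.dump(lg,open('log.json','w'))
E
time N=0 python3 ctl.py go 0 2.5
```

```text
clock 8.80 grasp rig [-141.3   12.3  279.2] F [ 0.47 -2.38  1.72] gap 0.0242 grip 10.0 phi meas 0.095 cmd 0.100
par I0.0280 K0.273 k0.151 b0.035 c0.020 M0.0390 res [ 0.      0.      0.      0.0001 -0.0001 -0.    ]
state th -0.2877 w 0.1860
pred th @.1s: [-0.288, -0.271, -0.265, -0.247, -0.218, -0.187, -0.153, -0.118, -0.085, -0.055, -0.029, -0.012, -0.002, 0.001, 0.0, -0.0]
[[0, 0, 0, 0.0, 21.5, -0.5, 1], [0, 0, 0, 0.0, 24.0, 0.0, 1], [0, 0, 0, 0.0, 19.5, -0.5, 1], [0, 0, 0, 0.0, 13.5, -0.5, 1], [0, 0, 0, 0.0, 10.0, -0.5, 1], [0, 0, 0, 0.0, 9.0, -0.5, 1], [0, 0, 0, 0.0, 9.5, -0.5, 1], [0, 0, 0, 0.0, 11.0, -0.5, 1], [0, 0, 0, 0.0, 13.5, -0.5, 1], [0, 0, 0, 0.0, 16.5, -0.5, 1]]
phi [-0.066, -0.085, -0.051, -0.004, 0.023, 0.03, 0.026, 0.015, -0.004, -0.028]
real	0m0.852s
user	0m1.699s
sys	0m0.036s
```

Request:
jog_arm --targets '[[[0, 0, 0, 0.0, 21.5, -0.5, 1], [0, 0, 0, 0.0, 24.0, 0.0, 1], [0, 0, 0, 0.0, 19.5, -0.5, 1], [0, 0, 0, 0.0, 13.5, -0.5, 1], [0, 0, 0, 0.0, 10.0, -0.5, 1], [0, 0, 0, 0.0, 9.0, -0.5, 1], [0, 0, 0, 0.0, 9.5, -0.5, 1], [0, 0, 0, 0.0, 11.0, -0.5, 1], [0, 0, 0, 0.0, 13.5, -0.5, 1], [0, 0, 0, 0.0, 16.5, -0.5, 1]]]'

```text
clock: 9.8
position: [0.4688, -0.0317, 0.2616]
eef_rot: [0.015, 0.984, -0.118, 0.129]
wrist_force: [-1.3, 1.1, 0.1]
finger_gap: 0.024
grip_force: 10.0
```

```bash
N=2 python3 ctl.py go 0 1.8
```

```text
t=9.80 th=-0.1899 per=[-0.19, -0.21] sc=[0.84 0.83] ref=-0.35
t=9.85 th=-0.1630 per=[-0.163, -0.205] sc=[0.82 0.81] ref=-0.35
clock 9.90 grasp rig [-141.3   -4.8  279.7] F [-0.62  0.93  0.72] gap 0.0238 grip 10.0 phi meas -0.037 cmd -0.028
par I0.0277 K0.279 k0.150 b0.035 c0.020 M0.0412 res [ 0.     -0.0005 -0.0008 -0.0007  0.0095 -0.0085]
state th -0.1623 w 0.1903
pred th @.1s: [-0.162, -0.145, -0.139, -0.121, -0.095, -0.068, -0.042, -0.02, -0.006, -0.0, 0.0, 0.0, -0.0, -0.0, 0.0, 0.0]
[[0, 0, 0, -0.5, 20.0, 2.0, 1], [0, 0, 0, -0.5, 22.0, 2.5, 1], [0, 0, 0, -0.5, 17.0, 1.5, 1], [0, 0, 0, 0.0, 11.5, 0.5, 1], [0, 0, 0, 0.0, 8.5, 0.5, 1], [0, 0, 0, 0.0, 7.5, 0.5, 1], [0, 0, 0, 0.0, 8.5, 0.5, 1], [0, 0, 0, 0.0, 11.0, 0.5, 1], [0, 0, 0, -0.5, 14.0, 1.0, 1], [0, 0, 0, -0.5, 17.0, 1.5, 1]]
phi [-0.182, -0.198, -0.159, -0.116, -0.093, -0.085, -0.093, -0.112, -0.136, -0.159]
```

```bash
python3 - <<'E'
from ctl import *
ld=lambda t:pickle.load(open(f"im_{t}.pkl","rb"))
r=[(ld("7.60"),-.35),(ld("8.75"),-.2968)]
a,b=ld("9.80"),ld("9.85")
for d in(a,b):
    for ref,th in r:
        print(th,tmpl_theta(d,ref,th,-.3,-.05))
    for z in(60,75):
        PATCH[0][:,2]=z; print("z",z,tmpl_theta(d,r[1][0],-.2968,-.3,-.05)); PATCH[0][:,2]=67
print("rel 9.80->9.85",tmpl_theta(b,a,-.18,-.3,-.05))
for i,d in enumerate((r[1][0],a)):
    G=grads(d["color"]); ts=np.arange(-.42,.1,.005); S=np.array([escore(d,t,G) for t in ts]); print([round(float(peak(ts,S[:,i])),3) for i in range(5)])
im=np.vstack([cv2.resize(q["color"][:140,60:460,::-1],(800,280)) for q in(r[1][0],a)])
cv2.imwrite("pics/cmp.png",im)
E
```

```text
-0.35 (np.float64(-0.18993746162099698), [-0.19, -0.21], array([0.84, 0.83]))
-0.2968 (np.float64(-0.18871802754690734), [-0.189, -0.209], array([0.84, 0.82]))
z 60 (np.float64(-0.15475489730815636), [-0.155, -0.209], array([0.86, 0.82]))
z 75 (np.float64(-0.21654642305379976), [-0.217, -0.209], array([0.81, 0.82]))
-0.35 (np.float64(-0.163032906805265), [-0.163, -0.205], array([0.82, 0.81]))
-0.2968 (np.float64(-0.1633001865420547), [-0.163, -0.204], array([0.83, 0.81]))
z 60 (np.float64(-0.14349881835010117), [-0.143, -0.204], array([0.85, 0.81]))
z 75 (np.float64(-0.21267548366313135), [-0.213, -0.204], array([0.78, 0.81]))
rel 9.80->9.85 (np.float64(-0.17394563189176865), [-0.174, -0.175], array([1., 1.]))
[-0.258, -0.324, -0.33, -0.033, -0.167]
[-0.238, -0.216, -0.24, -0.387, -0.441]
```

View pics/cmp.png

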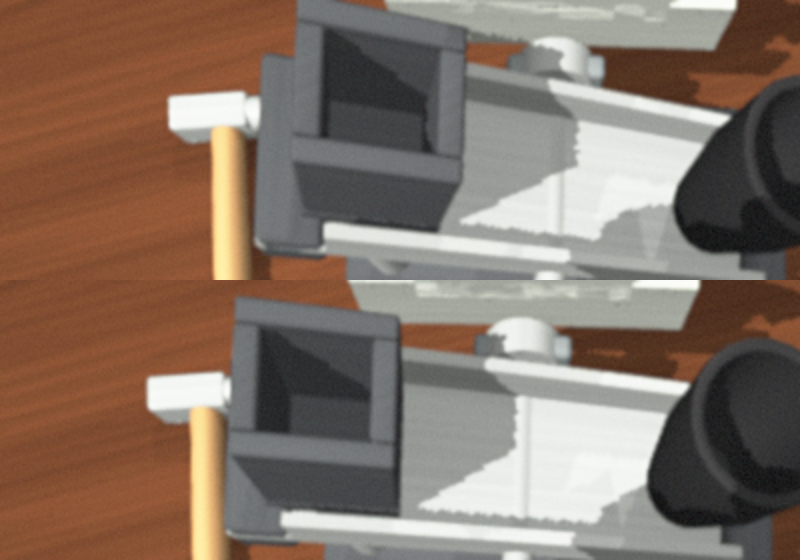

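The lower crop shows the mould's rim shifting left and its inside shading changing, so the template drifts and rim edges should be steadier. I'll switch to fitting the rim edges, calibrated on the resting pictures.

```bash
cat > edge.py <<'E'
from track import *
def curves(q):
    dx,dy,z,ho,hi,zc,rc=q; out=[]
    for h,sg in((ho,1),(hi,-1)):
        for p,e in(([-h,90-h],[h,90-h]),([-h,90+h],[h,90+h]),([-h,90-h],[-h,90+h]),([h,90-h],[h,90+h])):
            f=L(p,e,50)[3:-3]; out.append(np.c_[f,0*f[:,0]+z])
    return out
def samples(q,d,th,G):
    rig=[RIG[0]+q[0]/1e3,RIG[1]+q[1]/1e3,RIG[2]]; s=[]
    for C in curves(q):
        u=proj(d,rig2w(rig,tilt(C,th))); t=np.gradient(u,axis=0); t/=np.linalg.norm(t,axis=1,keepdims=True)
        v=samp(G[0],u)*-t[:,1]+samp(G[1],u)*t[:,0]; ok=np.isfinite(v)
        s.append(abs(np.clip(v[ok],-15,15).mean())*ok.mean() if ok.sum()>8 else 0)
    return np.array(s)
def etheta(q,d,lo,hi,st=.004,G=None):
    G=G or grads(d["color"]); ts=np.arange(lo,hi,st); S=np.array([samples(q,d,t,G) for t in ts]); w=S.sum(1)
    w=np.convolve(w,[.25,.5,.25],'same')
    return peak(ts[1:-1],w[1:-1]),w.max(),[round(float(peak(ts,S[:,i])),3) for i in range(8)]
E
cat > cal.py <<'E'
from edge import *
from scipy.optimize import minimize
ld=lambda t:pickle.load(open(f"im_{t}.pkl","rb"))
D=[(pickle.load(open("w3.pkl","rb"))[1],-.35),(ld("6.40"),-.35),(ld("7.60"),-.35),(ld("8.65"),-.3126),(ld("8.75"),-.2967)]
D=[(d,t,grads(d["color"])) for d,t in D]
f=lambda p:-sum(samples(np.r_[p,80,36],d,t,G).sum() for d,t,G in D)
best=None
for dy in(-5,-2.5,0,2.5):
    x0=np.array([0,dy,69,30,21]); r=minimize(f,x0,method="Nelder-Mead",options=dict(initial_simplex=np.vstack([x0]+[x0+np.eye(5)[i]*s for i,s in enumerate([2,1.5,2,1,1])]),maxfev=400))
    print(r.x.round(2),r.fun)
    if best is None or r.fun<best.fun: best=r
q=np.r_[best.x,80,36]; np.save("q.npy",q)
for t in("6.40","7.60","8.65","8.70","8.75","9.80","9.85"): print(t,etheta(q,ld(t),-.42,-.05))
E
python3 cal.py
```

```text
[-0.97 -1.71 72.35 30.17 20.57] -359.0221393879316
[-0.91 -1.73 72.24 30.18 20.56] -359.05680152098336
[-0.89 -1.73 72.21 30.19 20.58] -359.0284804527448
[-0.9  -1.73 72.24 30.19 20.57] -359.0489145480297
6.40 (np.float64(-0.34896985740104625), np.float64(72.64899093782618), [-0.354, -0.232, -0.362, -0.351, -0.343, -0.344, -0.342, -0.346])
7.60 (np.float64(-0.35003327675422335), np.float64(71.20167634628129), [-0.353, -0.056, -0.362, -0.355, -0.346, -0.346, -0.344, -0.347])
8.65 (np.float64(-0.3125247845054506), np.float64(70.12699228073471), [-0.316, -0.416, -0.325, -0.317, -0.31, -0.308, -0.307, -0.31])
8.70 (np.float64(-0.3052022766585024), np.float64(70.35234653742287), [-0.309, -0.552, -0.317, -0.309, -0.302, -0.301, -0.299, -0.302])
8.75 (np.float64(-0.2970314886809828), np.float64(70.55413813271164), [-0.3, -0.428, -0.309, -0.301, -0.293, -0.293, -0.291, -0.293])
9.80 (np.float64(-0.1759132950449325), np.float64(71.86402383296567), [-0.168, -0.365, -0.205, -0.039, -0.301, -0.181, -0.179, -0.184])
9.85 (np.float64(-0.17022328273544937), np.float64(74.57315852578722), [-0.161, -0.362, -0.197, -0.035, -0.295, -0.175, -0.172, -0.176])
```

```bash
python3 - <<'E'
s=open("ctl.py").read()
a=s.index("    refs=[(pickle"); b=s.index("    for i in range(n):\n        t=monitor")
s=s[:a]+'    from edge import etheta; q=np.load("q.npy")\n'+s[b:]
a=s.index("        best=max((tmpl"); b=s.index("    s=monitor.get_state(); T=rq")
s=s[:a]+'''        ts,o=sim(lg["x"],lg["kt"],lg["kp"],5.25,-.35,0.,t); p=o[-1,0]
        th,sc,per=etheta(q,d,p-.12,p+.12); print(f"t={t:.2f} th={th:.4f} pred={p:.4f} sc={sc:.0f} per={per}")
        lg["mt"].append(t);lg["mth"].append(float(th))
'''+s[b:]
s=s.replace("sig=.005","sig=.003").replace("*.005,4","*.003,4")
open("ctl.py","w").write(s)
import json;lg=json.load(open('log.json'));lg['plan']=None
lg["mth"][-2:]=[-.1759,-.1702];json.dump(lg,open('log.json','w'))
E
N=1 python3 ctl.py go 0 1.8
```

```text
t=9.90 th=-0.1633 pred=-0.1623 sc=76 per=[-0.156, -0.05, -0.189, -0.05, -0.323, -0.167, -0.165, -0.168]
clock 9.95 grasp rig [-141.3   -4.6  279.7] F [-1.17  1.65  0.09] gap 0.0237 grip 10.0 phi meas -0.036 cmd -0.028
par I0.0285 K0.267 k0.151 b0.034 c0.019 M0.0369 res [ 0.0005  0.0003  0.0004 -0.0026  0.0001  0.002 ]
state th -0.1521 w 0.1871
pred th @.1s: [-0.152, -0.135, -0.129, -0.113, -0.089, -0.064, -0.039, -0.019, -0.006, -0.0, 0.0, 0.0, -0.0, -0.0, 0.0, 0.0]
[[0, 0, 0, -0.5, 20.5, 2.0, 1], [0, 0, 0, -0.5, 22.5, 2.5, 1], [0, 0, 0, -0.5, 17.0, 1.5, 1], [0, 0, 0, 0.0, 11.0, 0.5, 1], [0, 0, 0, 0.0, 7.5, 0.5, 1], [0, 0, 0, 0.0, 6.5, 0.5, 1], [0, 0, 0, 0.0, 7.5, 0.5, 1], [0, 0, 0, 0.0, 9.5, 0.5, 1], [0, 0, 0, 0.0, 12.5, 1.0, 1], [0, 0, 0, -0.5, 15.5, 1.0, 1]]
phi [-0.186, -0.202, -0.159, -0.112, -0.085, -0.078, -0.085, -0.101, -0.124, -0.147]
```

```bash
sed -i 's/I,K,k,b,c=NOM\*np.exp(x\[:5\]); return I,K,k,b,c,x\[5\]/I,K,k,b,c=NOM*np.exp(x[:5]); return I,K,k,b,c,x[5]/; s/SD=np.array(\[.12,.12,.06,.2,.2,.045\])/SD=np.array([.12,.12,.1,.3,.3,.045,.02])/; s/ph=np.interp(ts,kt,kp); dph=np.gradient(ph,DT) if/ph=np.interp(ts-x[6],kt,kp); dph=np.gradient(ph,DT) if/; s/r.fun\[:-6\]/r.fun[:-7]/; s/sig=.003/sig=.002/; s/\*.003,4/*.002,4/; s/,"res",/,"delay %.3f"%lg["x"][6],"res",/; s/a=\[t\];v=\[kp\[0\]\]/a=[t];v=[kp[0]]; dl=x[6]/; s/ph=np.interp(ts,a,v); dph/ph=np.interp(ts-dl,a,v); dph/' ctl.py
python3 - <<'E'
import json;lg=json.load(open('log.json'));lg['plan']=None;lg["x"]=lg["x"][:6]+[0.01];json.dump(lg,open('log.json','w'))
E
N=0 python3 ctl.py go 0 1.8
```

```text
clock 9.95 grasp rig [-141.3   -4.6  279.7] F [-1.17  1.65  0.09] gap 0.0237 grip 10.0 phi meas -0.036 cmd -0.028
par I0.0287 K0.261 k0.156 b0.034 c0.018 M0.0332 delay 0.009 res [ 0.0003  0.0001  0.0004 -0.0021  0.0002  0.0016]
state th -0.1532 w 0.1731
pred th @.1s: [-0.153, -0.135, -0.13, -0.114, -0.09, -0.064, -0.04, -0.019, -0.006, -0.0, 0.0, 0.0, -0.0, -0.0, 0.0, 0.0]
[[0, 0, 0, -0.5, 19.0, 2.0, 1], [0, 0, 0, -0.5, 20.5, 2.0, 1], [0, 0, 0, -0.5, 15.0, 1.0, 1], [0, 0, 0, 0.0, 8.5, 0.5, 1], [0, 0, 0, 0.0, 5.0, 0.0, 1], [0, 0, 0, 0.0, 4.0, 0.0, 1], [0, 0, 0, 0.0, 5.0, 0.0, 1], [0, 0, 0, 0.0, 7.5, 0.5, 1], [0, 0, 0, 0.0, 10.0, 0.5, 1], [0, 0, 0, 0.0, 13.0, 1.0, 1]]
phi [-0.175, -0.186, -0.143, -0.093, -0.066, -0.058, -0.066, -0.085, -0.105, -0.128]
```

Request:
jog_arm --targets '[[[0, 0, 0, -0.5, 19.0, 2.0, 1], [0, 0, 0, -0.5, 20.5, 2.0, 1], [0, 0, 0, -0.5, 15.0, 1.0, 1], [0, 0, 0, 0.0, 8.5, 0.5, 1], [0, 0, 0, 0.0, 5.0, 0.0, 1], [0, 0, 0, 0.0, 4.0, 0.0, 1], [0, 0, 0, 0.0, 5.0, 0.0, 1], [0, 0, 0, 0.0, 7.5, 0.5, 1], [0, 0, 0, 0.0, 10.0, 0.5, 1], [0, 0, 0, 0.0, 13.0, 1.0, 1]]]'

```text
clock: 10.95
position: [0.4659, -0.0443, 0.2606]
eef_rot: [0.015, 0.984, -0.118, 0.129]
wrist_force: [-0.5, 1.9, 2.0]
finger_gap: 0.0242
grip_force: 10.0
```

```bash
N=2 python3 ctl.py go 0 1.2
```

```text
t=10.95 th=-0.0580 pred=-0.0638 sc=89 per=[-0.049, 0.109, -0.085, -0.04, -0.064, -0.062, -0.059, -0.059]
t=11.00 th=-0.0506 pred=-0.0577 sc=88 per=[-0.04, 0.077, -0.077, -0.033, -0.057, -0.062, -0.047, -0.051]
clock 11.05 grasp rig [-141.   -17.7  278.7] F [-0.34  0.84  2.44] gap 0.0236 grip 10.0 phi meas -0.137 cmd -0.128
par I0.0286 K0.262 k0.156 b0.034 c0.018 M0.0338 delay 0.007 res [ 0.0003 -0.0022  0.0002  0.0016  0.0004 -0.0004]
state th -0.0442 w 0.1372
pred th @.1s: [-0.044, -0.031, -0.03, -0.023, -0.012, -0.004, -0.0, 0.0, 0.0, -0.0, -0.0, -0.0, 0.0, 0.0, -0.0, -0.0]
[[0, 0, 0, -0.5, 15.0, 2.5, 1], [0, 0, 0, -1.0, 16.5, 3.0, 1], [0, 0, 0, -0.5, 12.0, 2.0, 1], [0, 0, 0, -0.5, 7.5, 1.0, 1], [0, 0, 0, 0.0, 5.0, 0.5, 1], [0, 0, 0, 0.0, 4.5, 0.5, 1], [0, 0, 0, 0.0, 5.5, 0.5, 1], [0, 0, 0, -0.5, 7.5, 1.0, 1], [0, 0, 0, -0.5, 10.0, 1.5, 1], [0, 0, 0, -0.5, 12.0, 2.0, 1]]
phi [-0.245, -0.257, -0.222, -0.186, -0.167, -0.163, -0.17, -0.186, -0.206, -0.222]
```

Request:
jog_arm --targets '[[[0, 0, 0, -0.5, 15.0, 2.5, 1], [0, 0, 0, -1.0, 16.5, 3.0, 1], [0, 0, 0, -0.5, 12.0, 2.0, 1], [0, 0, 0, -0.5, 7.5, 1.0, 1], [0, 0, 0, 0.0, 5.0, 0.5, 1], [0, 0, 0, 0.0, 4.5, 0.5, 1], [0, 0, 0, 0.0, 5.5, 0.5, 1], [0, 0, 0, -0.5, 7.5, 1.0, 1], [0, 0, 0, -0.5, 10.0, 1.5, 1], [0, 0, 0, -0.5, 12.0, 2.0, 1]]]'

```text
clock: 12.05
position: [0.4631, -0.0561, 0.2585]
eef_rot: [0.015, 0.984, -0.118, 0.129]
wrist_force: [-0.7, 2.1, 1.0]
finger_gap: 0.0237
grip_force: 10.0
```

```bash
python3 -c "
from station import get_image
import cv2,pickle
d=get_image('scene');pickle.dump(d,open('sc1.pkl','wb'));cv2.imwrite('pics/sc1.png',cv2.resize(d['color'][150:250,250:350,::-1],None,fx=6,fy=6,interpolation=cv2.INTER_CUBIC))"
N=2 python3 ctl.py go 0 0.8
```

```text
t=12.10 th=0.0713 pred=-0.0001 sc=82 per=[0.078, 0.077, 0.039, 0.088, -0.128, 0.103, 0.075, 0.072]
t=12.15 th=0.0784 pred=0.0011 sc=81 per=[0.085, 0.11, 0.046, 0.096, -0.12, 0.107, 0.079, 0.079]
clock 12.20 grasp rig [-140.8  -29.5  276.6] F [-0.07  1.88  0.13] gap 0.0239 grip 10.0 phi meas -0.229 cmd -0.222
par I0.0287 K0.259 k0.154 b0.034 c0.018 M0.0335 delay 0.007 res [ 0.0042  0.0059  0.0163  0.0166 -0.0059 -0.0077]
state th 0.0761 w 0.1093
pred th @.1s: [0.076, 0.074, 0.042, 0.013, 0.001, -0.002, -0.0, 0.0, 0.0, 0.0, -0.0, -0.0, 0.0, 0.0, 0.0, -0.0]
[[0, 0, 0, -2.0, 22.5, 7.0, 1], [0, 0, 0, -2.5, 27.5, 9.0, 1], [0, 0, 0, -2.0, 23.5, 7.5, 1], [0, 0, 0, -1.0, 15.5, 4.5, 1], [0, 0, 0, -0.5, 8.0, 2.0, 1], [0, 0, 0, 0.0, 1.0, 0.0, 1], [0, 0, 0, 0.0, -3.5, -1.0, 1], [0, 0, 0, 0.5, -5.0, -1.0, 1], [0, 0, 0, 0.5, -4.5, -1.0, 1], [0, 0, 0, 0.0, -3.0, -0.5, 1]]
phi [-0.404, -0.445, -0.412, -0.346, -0.285, -0.229, -0.194, -0.182, -0.186, -0.198]
```

View pics/sc1.png

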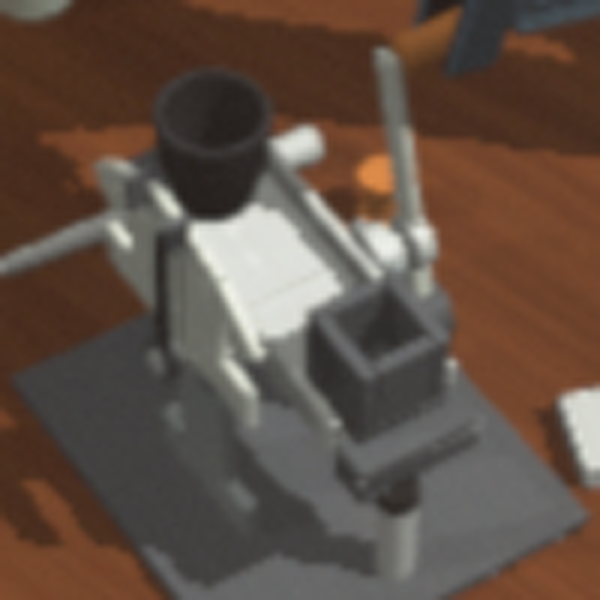

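```bash
cat > sccal.py <<'E'
from edge import *
from scipy.optimize import minimize
s0=pickle.load(open("w3.pkl","rb"))[2]; s1=pickle.load(open("sc1.pkl","rb"))
q0=np.load("q.npy"); 
def up(d): 
    e=dict(d); return e
def g1(im):
    g=cv2.GaussianBlur(cv2.cvtColor(im,cv2.COLOR_RGB2GRAY).astype(np.float32),(0,0),.7); return cv2.Scharr(g,-1,1,0)/32,cv2.Scharr(g,-1,0,1)/32
G0,G1=g1(s0["color"]),g1(s1["color"])
f=lambda p:-samples(np.r_[p[0],p[1],p[2],q0[3:]],s0,-.35,G0).sum()
b=min((minimize(f,[a,c,72],method="Nelder-Mead",options=dict(initial_simplex=[[a,c,72],[a+3,c,72],[a,c+3,72],[a,c,75]])) for a in(-4,0,4) for c in(-4,0,4)),key=lambda r:r.fun)
q=np.r_[b.x,q0[3:]]; np.save("qs.npy",q); print(b.x,b.fun)
print(etheta(q,s0,-.45,-.2,G=G0)); print(etheta(q,s1,-.15,.25,G=G1))
print(etheta(q0,s0,-.45,-.2,G=G0)); print(etheta(q0,s1,-.15,.25,G=G1))
E
python3 sccal.py
python3 - <<'E'
import sys; sys.path.insert(0,".")
import os; os.chdir(".")
from edge import *
ld=lambda t:pickle.load(open(f"im_{t}.pkl","rb")); q=np.load("q.npy")
out=[]
for t,th in(("11.00",-.0506),("12.15",.0784)):
    d=ld(t); im=cv2.resize(d["color"][0:140,40:360,::-1],None,fx=2.5,fy=2.5,interpolation=cv2.INTER_CUBIC).copy()
    for C in curves(q):
        u=(proj(d,rig2w([RIG[0]+q[0]/1e3,RIG[1]+q[1]/1e3,RIG[2]],tilt(C,th)))-[40,0]+.5)*2.5
        cv2.polylines(im,[(u*8).astype(int).reshape(-1,1,2)],False,(0,255,255),1,cv2.LINE_AA,3)
    out.append(im[:300])
cv2.imwrite("pics/chk.png",np.vstack(out)[:600,:800])
E
```

```text
[ 9.12533319  0.97961876 74.72179719] -54.14195390082094
(np.float64(-0.350203914027391), np.float64(53.97611238141937), [-0.303, -0.395, -0.336, -0.331, -0.37, -0.36, -0.401, -0.318])
(np.float64(0.045756562212406385), np.float64(79.05646344034838), [0.118, 0.049, -0.125, -0.05, 0.035, 0.031, -0.045, 0.103])
(np.float64(-0.3338701710636475), np.float64(47.37318254581302), [-0.268, -0.384, -0.251, -0.341, -0.323, -0.344, -0.344, -0.206])
(np.float64(0.07093868713706891), np.float64(95.32304084139916), [0.147, 0.073, -0.146, 0.118, 0.075, 0.062, 0.067, 0.077])
```

View pics/chk.png

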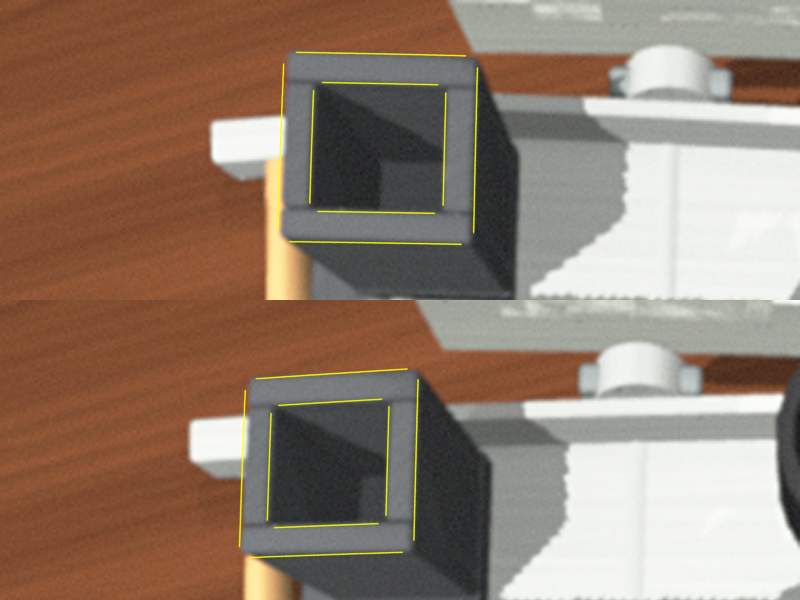

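```bash
python3 - <<'E'
s=open("ctl.py").read()
s=s.replace('''    out=np.empty((len(ts),2))
''','''    out=np.empty((len(ts),2)); d=np.asarray(x[7:]); Mt=M+np.r_[0,np.cumsum(d)][np.searchsorted(BP[:len(d)],ts)] if len(d) else M+0*ts
''').replace("al=(K*th+M+k*(ph[i]-th)+c*(dph[i]-w)-b*w)/I\n        w+=","al=(K*th+Mt[i]+k*(ph[i]-th)+c*(dph[i]-w)-b*w)/I\n        w+=")
s=s.replace("phi_of=lambda","BP=[]; SDD=.0025\nphi_of=lambda",1)
a=s.index("    mt,mth=np.array"); b=s.index("def measure")
s=s[:a]+'''    mt,mth=np.array(lg["mt"]),np.array(lg["mth"])
    n=len(BP); x0=np.r_[lg["x"],np.zeros(7+n)][:7+n]; x0[len(lg["x"]):]=0; S=np.r_[SD,np.full(n,SDD)]
    def f(z):
        x=(z-10)*S; ts,o=sim(x,lg["kt"],lg["kp"],5.25,-.35,0.,mt[-1]+.02)
        return np.r_[(np.interp(mt,ts,o[:,0])-mth)/sig,x/S]
    best=None
    for m in (0,-.004,-.002,-.001,.001,.002,.004):
        x1=x0.copy(); x1[5]+=m
        r=least_squares(f,x1/S+10,diff_step=1e-4,max_nfev=60)
        if best is None or r.cost<best.cost: best=r
    best.x=(best.x-10)*S; lg["x"]=best.x.tolist(); print("cost %.2f"%best.cost); best.fun=best.fun[:len(mt)]; return best
'''+s[b:]
s=s.replace("r.fun[:-7][-6:]","r.fun[-8:]").replace("lg=load(); commit(lg)","lg=load(); BP+=lg.get('bp',[8.8,9.95,11.05]); commit(lg)")
s=s.replace('''x[6]; I,K''','''x[6]; I,K''').replace("x=lg[\"x\"]; I,K,k,b,c,M=par(x);","x=lg[\"x\"]; I,K,k,b,c,M=par(x); M+=sum(x[7:]);")
s=s.replace('''print("clock %.2f"%s''','''BP and None; print("clock %.2f"%s''')
s=s.replace('''    json.dump(lg,open("log.json","w"))''','''    lg["bp"]=BP+[t]
    json.dump(lg,open("log.json","w"))''')
s=s.replace('"delay %.3f"%lg["x"][6]','"delay %.3f"%lg["x"][6],"d",np.round(lg["x"][7:],4)')
open("ctl.py","w").write(s)
import json;lg=json.load(open('log.json'));lg['plan']=None;lg["x"]=lg["x"][:7];json.dump(lg,open('log.json','w'))
E
time N=0 python3 ctl.py go 0 0.8
```

```text
clock 12.20 grasp rig [-140.8  -29.5  276.6] F [-0.07  1.88  0.13] gap 0.0239 grip 10.0 phi meas -0.229 cmd -0.222
cost 2.81
par I0.0282 K0.267 k0.154 b0.033 c0.017 M0.0363 delay 0.010 d [-0.0017 -0.0001  0.0029] res [ 0.0008 -0.0024 -0.0002  0.001   0.0006  0.0002 -0.0006  0.0005]
state th 0.0874 w 0.1742
pred th @.1s: [0.087, 0.09, 0.05, 0.015, 0.0, -0.002, -0.001, 0.0, 0.0, 0.0, -0.0, -0.0, 0.0, 0.0, 0.0, -0.0]
[[0, 0, 0, -3.0, 33.5, 12.0, 1], [0, 0, 0, -4.0, 39.5, 15.5, 1], [0, 0, 0, -3.0, 33.0, 12.0, 1], [0, 0, 0, -2.0, 22.0, 7.0, 1], [0, 0, 0, -1.0, 11.5, 3.0, 1], [0, 0, 0, 0.0, 3.5, 1.0, 1], [0, 0, 0, 0.0, -1.5, -0.5, 1], [0, 0, 0, 0.0, -3.5, -1.0, 1], [0, 0, 0, 0.0, -2.5, -0.5, 1], [0, 0, 0, 0.0, -0.0, 0.0, 1]]
phi [-0.497, -0.551, -0.494, -0.4, -0.313, -0.25, -0.21, -0.194, -0.202, -0.222]
real	0m2.294s
user	0m3.091s
sys	0m0.056s
```

The overlays sit on the rim within about 1 px in both crops, and the scene view agrees (θ ≈ 0.07), so the measurement holds. With drift allowed for, the model now fits, so I'll correct back to level.

Request:
jog_arm --targets '[[[0, 0, 0, -3.0, 33.5, 12.0, 1], [0, 0, 0, -4.0, 39.5, 15.5, 1], [0, 0, 0, -3.0, 33.0, 12.0, 1], [0, 0, 0, -2.0, 22.0, 7.0, 1], [0, 0, 0, -1.0, 11.5, 3.0, 1], [0, 0, 0, 0.0, 3.5, 1.0, 1], [0, 0, 0, 0.0, -1.5, -0.5, 1], [0, 0, 0, 0.0, -3.5, -1.0, 1], [0, 0, 0, 0.0, -2.5, -0.5, 1], [0, 0, 0, 0.0, -0.0, 0.0, 1]]]'

```text
clock: 13.2
position: [0.4636, -0.056, 0.259]
eef_rot: [0.016, 0.984, -0.118, 0.13]
wrist_force: [0.6, -0.4, 6.5]
finger_gap: 0.0241
grip_force: 10.0
```

```bash
N=2 python3 ctl.py go 0 0.8
```

```text
t=13.20 th=0.0027 pred=-0.0024 sc=82 per=[0.012, -0.102, -0.023, 0.02, -0.009, -0.008, 0.005, 0.001]
t=13.25 th=0.0034 pred=-0.0024 sc=82 per=[0.014, -0.102, -0.02, 0.021, -0.005, -0.009, 0.008, 0.003]
clock 13.30 grasp rig [-140.4  -29.7  277. ] F [ 0.88 -1.38  6.09] gap 0.0245 grip 10.0 phi meas -0.229 cmd -0.222
cost 2.81
par I0.0282 K0.266 k0.153 b0.033 c0.017 M0.0362 delay 0.011 d [-0.0017 -0.0002  0.0029  0.0002] res [-0.0002  0.0011  0.0006  0.0002 -0.0006  0.0005  0.0001 -0.0001]
state th 0.0041 w 0.0186
pred th @.1s: [0.004, 0.005, 0.003, 0.001, -0.0, -0.0, -0.0, 0.0, 0.0, -0.0, -0.0, -0.0, 0.0, 0.0, -0.0, -0.0]
[[0, 0, 0, -0.5, 4.5, 1.0, 1], [0, 0, 0, -0.5, 5.5, 1.5, 1], [0, 0, 0, -0.5, 5.0, 1.0, 1], [0, 0, 0, 0.0, 4.0, 1.0, 1], [0, 0, 0, 0.0, 3.5, 1.0, 1], [0, 0, 0, 0.0, 3.0, 0.5, 1], [0, 0, 0, 0.0, 2.5, 0.5, 1], [0, 0, 0, 0.0, 2.5, 0.5, 1], [0, 0, 0, 0.0, 2.5, 0.5, 1], [0, 0, 0, 0.0, 2.5, 0.5, 1]]
phi [-0.257, -0.266, -0.261, -0.254, -0.25, -0.245, -0.241, -0.241, -0.241, -0.241]
```

Request:
jog_arm --targets '[[[0, 0, 0, -0.5, 4.5, 1.0, 1], [0, 0, 0, -0.5, 5.5, 1.5, 1], [0, 0, 0, -0.5, 5.0, 1.0, 1], [0, 0, 0, 0.0, 4.0, 1.0, 1], [0, 0, 0, 0.0, 3.5, 1.0, 1], [0, 0, 0, 0.0, 3.0, 0.5, 1], [0, 0, 0, 0.0, 2.5, 0.5, 1], [0, 0, 0, 0.0, 2.5, 0.5, 1], [0, 0, 0, 0.0, 2.5, 0.5, 1], [0, 0, 0, 0.0, 2.5, 0.5, 1]]]'

```text
clock: 14.3
position: [0.4628, -0.0583, 0.2581]
eef_rot: [0.016, 0.984, -0.118, 0.129]
wrist_force: [2.8, -1.9, -0.6]
finger_gap: 0.0242
grip_force: 9.9
```

```bash
N=2 python3 ctl.py go 0 0.8
```

```text
t=14.30 th=0.0122 pred=-0.0008 sc=81 per=[0.022, 0.121, -0.02, 0.029, 0.005, 0.018, 0.008, 0.014]
t=14.35 th=0.0132 pred=-0.0007 sc=81 per=[0.023, 0.122, -0.02, 0.032, 0.006, 0.018, 0.007, 0.015]
clock 14.40 grasp rig [-140.6  -31.8  276.2] F [ 2.13 -1.4  -1.11] gap 0.0240 grip 10.0 phi meas -0.247 cmd -0.241
cost 4.66
par I0.0283 K0.271 k0.155 b0.034 c0.017 M0.0369 delay 0.010 d [-0.0017 -0.0003  0.0029  0.0003 -0.    ] res [ 0.0007  0.0003 -0.0002  0.001   0.0021  0.0021 -0.0016 -0.0017]
state th 0.0124 w 0.0196
pred th @.1s: [0.012, 0.012, 0.007, 0.002, 0.0, -0.0, -0.0, 0.0, 0.0, 0.0, -0.0, -0.0, 0.0, 0.0, 0.0, -0.0]
[[0, 0, 0, -0.5, 4.5, 1.0, 1], [0, 0, 0, -0.5, 5.5, 1.5, 1], [0, 0, 0, -0.5, 4.5, 1.0, 1], [0, 0, 0, 0.0, 3.0, 1.0, 1], [0, 0, 0, 0.0, 1.5, 0.5, 1], [0, 0, 0, 0.0, 0.5, 0.0, 1], [0, 0, 0, 0.0, -0.0, 0.0, 1], [0, 0, 0, 0.0, -0.5, 0.0, 1], [0, 0, 0, 0.0, -0.5, 0.0, 1], [0, 0, 0, 0.0, -0.0, 0.0, 1]]
phi [-0.277, -0.285, -0.277, -0.266, -0.254, -0.245, -0.241, -0.238, -0.238, -0.241]
```

Request:
jog_arm --targets '[[[0, 0, 0, -0.5, 4.5, 1.0, 1], [0, 0, 0, -0.5, 5.5, 1.5, 1], [0, 0, 0, -0.5, 4.5, 1.0, 1], [0, 0, 0, 0.0, 3.0, 1.0, 1], [0, 0, 0, 0.0, 1.5, 0.5, 1], [0, 0, 0, 0.0, 0.5, 0.0, 1], [0, 0, 0, 0.0, 0.0, 0.0, 1], [0, 0, 0, 0.0, -0.5, 0.0, 1], [0, 0, 0, 0.0, -0.5, 0.0, 1], [0, 0, 0, 0.0, 0.0, 0.0, 1]]]'

```text
clock: 15.4
position: [0.4628, -0.0583, 0.2581]
eef_rot: [0.015, 0.984, -0.118, 0.13]
wrist_force: [-0.7, -0.6, 0.4]
finger_gap: 0.0241
grip_force: 10.0
```

```bash
N=2 python3 ctl.py go 0 0.8
```

```text
t=15.40 th=0.0199 pred=0.0008 sc=82 per=[0.03, 0.138, -0.004, 0.037, 0.013, 0.032, 0.025, 0.02]
t=15.45 th=0.0215 pred=0.0009 sc=82 per=[0.031, 0.113, -0.004, 0.039, 0.013, 0.032, 0.023, 0.021]
clock 15.50 grasp rig [-140.6  -31.8  276.3] F [-1.06 -0.04  1.51] gap 0.0243 grip 10.0 phi meas -0.247 cmd -0.241
cost 3.79
par I0.0288 K0.263 k0.153 b0.037 c0.017 M0.0354 delay 0.012 d [-0.0011  0.0001  0.0031  0.0002  0.0002  0.    ] res [-0.0015 -0.0006  0.001   0.0011  0.0008  0.0011 -0.0002 -0.0002]
state th 0.0230 w 0.0348
pred th @.1s: [0.023, 0.023, 0.013, 0.004, 0.0, -0.0, -0.0, 0.0, 0.0, 0.0, -0.0, -0.0, 0.0, 0.0, 0.0, -0.0]
[[0, 0, 0, -0.5, 8.0, 2.0, 1], [0, 0, 0, -1.0, 10.0, 3.0, 1], [0, 0, 0, -0.5, 8.5, 2.5, 1], [0, 0, 0, -0.5, 6.0, 1.5, 1], [0, 0, 0, 0.0, 3.5, 1.0, 1], [0, 0, 0, 0.0, 1.0, 0.5, 1], [0, 0, 0, 0.0, -0.0, 0.0, 1], [0, 0, 0, 0.0, -0.5, 0.0, 1], [0, 0, 0, 0.0, -0.5, 0.0, 1], [0, 0, 0, 0.0, -0.0, 0.0, 1]]
phi [-0.305, -0.322, -0.31, -0.289, -0.269, -0.25, -0.241, -0.238, -0.238, -0.241]
```

Request:
jog_arm --targets '[[[0, 0, 0, -0.5, 8.0, 2.0, 1], [0, 0, 0, -1.0, 10.0, 3.0, 1], [0, 0, 0, -0.5, 8.5, 2.5, 1], [0, 0, 0, -0.5, 6.0, 1.5, 1], [0, 0, 0, 0.0, 3.5, 1.0, 1], [0, 0, 0, 0.0, 1.0, 0.5, 1], [0, 0, 0, 0.0, 0.0, 0.0, 1], [0, 0, 0, 0.0, -0.5, 0.0, 1], [0, 0, 0, 0.0, -0.5, 0.0, 1], [0, 0, 0, 0.0, 0.0, 0.0, 1]]]'

```text
clock: 16.5
position: [0.463, -0.0583, 0.2582]
eef_rot: [0.015, 0.984, -0.118, 0.13]
wrist_force: [2.6, -0.1, -4.0]
finger_gap: 0.0243
grip_force: 10.0
```

```bash
N=2 python3 ctl.py go 0 0.8
```

```text
t=16.50 th=0.0044 pred=-0.0020 sc=81 per=[0.015, 0.118, -0.028, 0.023, -0.003, -0.007, -0.004, 0.006]
t=16.55 th=0.0053 pred=-0.0021 sc=81 per=[0.016, 0.11, -0.027, 0.023, -0.004, -0.005, -0.0, 0.007]
clock 16.60 grasp rig [-140.4  -31.8  276.3] F [ 3.62 -1.1  -3.72] gap 0.0235 grip 10.0 phi meas -0.247 cmd -0.241
cost 4.64
par I0.0288 K0.263 k0.153 b0.037 c0.017 M0.0354 delay 0.012 d [-0.0011  0.0001  0.0031  0.0002  0.0002  0.      0.    ] res [ 0.0011  0.0012  0.0012  0.0015  0.0013  0.0014 -0.0002 -0.0009]
state th 0.0048 w 0.0079
pred th @.1s: [0.005, 0.005, 0.003, 0.001, 0.0, -0.0, -0.0, 0.0, 0.0, 0.0, -0.0, -0.0, 0.0, 0.0, 0.0, -0.0]
[[0, 0, 0, 0.0, 2.0, 0.5, 1], [0, 0, 0, 0.0, 2.5, 0.5, 1], [0, 0, 0, 0.0, 2.5, 0.5, 1], [0, 0, 0, 0.0, 2.0, 0.5, 1], [0, 0, 0, 0.0, 1.5, 0.5, 1], [0, 0, 0, 0.0, 1.0, 0.5, 1], [0, 0, 0, 0.0, 0.5, 0.0, 1], [0, 0, 0, 0.0, 0.5, 0.0, 1], [0, 0, 0, 0.0, 0.5, 0.0, 1], [0, 0, 0, 0.0, 0.5, 0.0, 1]]
phi [-0.257, -0.261, -0.261, -0.257, -0.254, -0.25, -0.245, -0.245, -0.245, -0.245]
```

Request:
jog_arm --targets '[[[0, 0, 0, 0.0, 2.0, 0.5, 1], [0, 0, 0, 0.0, 2.5, 0.5, 1], [0, 0, 0, 0.0, 2.5, 0.5, 1], [0, 0, 0, 0.0, 2.0, 0.5, 1], [0, 0, 0, 0.0, 1.5, 0.5, 1], [0, 0, 0, 0.0, 1.0, 0.5, 1], [0, 0, 0, 0.0, 0.5, 0.0, 1], [0, 0, 0, 0.0, 0.5, 0.0, 1], [0, 0, 0, 0.0, 0.5, 0.0, 1], [0, 0, 0, 0.0, 0.5, 0.0, 1]]]'

```text
clock: 17.6
position: [0.4628, -0.0589, 0.2582]
eef_rot: [0.016, 0.984, -0.118, 0.13]
wrist_force: [2.0, 0.0, -3.8]
finger_gap: 0.024
grip_force: 10.0
```

```bash
N=2 python3 ctl.py go 0 0.8
```

```text
t=17.60 th=0.0089 pred=-0.0004 sc=82 per=[0.019, 0.121, -0.013, 0.027, 0.001, 0.012, 0.014, 0.01]
t=17.65 th=0.0099 pred=-0.0004 sc=82 per=[0.021, 0.131, -0.012, 0.027, 0.002, 0.012, 0.016, 0.011]
clock 17.70 grasp rig [-140.4  -32.3  276.4] F [ 3.82 -0.32 -3.19] gap 0.0238 grip 10.0 phi meas -0.251 cmd -0.245
cost 6.13
par I0.0288 K0.263 k0.153 b0.037 c0.017 M0.0354 delay 0.012 d [-0.0011  0.0001  0.0031  0.0002  0.0002  0.      0.      0.    ] res [ 0.0014  0.0017  0.0019  0.0021  0.0021  0.0016 -0.0003 -0.0007]
state th 0.0098 w 0.0133
pred th @.1s: [0.01, 0.01, 0.005, 0.002, 0.0, -0.0, -0.0, 0.0, 0.0, 0.0, -0.0, -0.0, 0.0, 0.0, 0.0, -0.0]
[[0, 0, 0, 0.0, 3.0, 1.0, 1], [0, 0, 0, -0.5, 4.0, 1.0, 1], [0, 0, 0, -0.5, 3.5, 1.0, 1], [0, 0, 0, 0.0, 2.5, 1.0, 1], [0, 0, 0, 0.0, 1.5, 0.5, 1], [0, 0, 0, 0.0, 0.5, 0.5, 1], [0, 0, 0, 0.0, -0.0, 0.0, 1], [0, 0, 0, 0.0, -0.5, 0.0, 1], [0, 0, 0, 0.0, -0.5, 0.0, 1], [0, 0, 0, 0.0, -0.0, 0.0, 1]]
phi [-0.269, -0.277, -0.273, -0.266, -0.257, -0.25, -0.245, -0.241, -0.241, -0.245]
```

Request:
jog_arm --targets '[[[0, 0, 0, 0.0, 3.0, 1.0, 1], [0, 0, 0, -0.5, 4.0, 1.0, 1], [0, 0, 0, -0.5, 3.5, 1.0, 1], [0, 0, 0, 0.0, 2.5, 1.0, 1], [0, 0, 0, 0.0, 1.5, 0.5, 1], [0, 0, 0, 0.0, 0.5, 0.5, 1], [0, 0, 0, 0.0, 0.0, 0.0, 1], [0, 0, 0, 0.0, -0.5, 0.0, 1], [0, 0, 0, 0.0, -0.5, 0.0, 1], [0, 0, 0, 0.0, 0.0, 0.0, 1]]]'

```text
clock: 18.7
position: [0.4628, -0.0588, 0.2581]
eef_rot: [0.015, 0.984, -0.118, 0.13]
wrist_force: [3.0, -1.5, -2.8]
finger_gap: 0.0237
grip_force: 10.0
```

```bash
N=2 python3 ctl.py go 0 0.8
```

```text
t=18.70 th=0.0063 pred=-0.0002 sc=82 per=[0.018, 0.119, -0.026, 0.025, 0.0, 0.006, 0.001, 0.008]
t=18.75 th=0.0071 pred=-0.0002 sc=81 per=[0.018, 0.122, -0.025, 0.025, -0.0, 0.005, 0.001, 0.009]
clock 18.80 grasp rig [-140.5  -32.3  276.3] F [ 2.92 -1.74 -0.71] gap 0.0235 grip 10.0 phi meas -0.251 cmd -0.245
cost 8.10
par I0.0288 K0.263 k0.153 b0.037 c0.017 M0.0354 delay 0.012 d [-0.0011  0.0001  0.0031  0.0002  0.0002  0.      0.      0.      0.    ] res [ 0.002   0.0021  0.0024  0.0019  0.0008  0.0005 -0.0023 -0.0027]
state th 0.0047 w 0.0067
pred th @.1s: [0.005, 0.005, 0.003, 0.001, 0.0, -0.0, -0.0, 0.0, 0.0, 0.0, -0.0, -0.0, 0.0, 0.0, 0.0, -0.0]
[[0, 0, 0, 0.0, 1.5, 0.5, 1], [0, 0, 0, 0.0, 2.0, 0.5, 1], [0, 0, 0, 0.0, 2.0, 0.5, 1], [0, 0, 0, 0.0, 1.5, 0.5, 1], [0, 0, 0, 0.0, 1.0, 0.5, 1], [0, 0, 0, 0.0, 0.5, 0.5, 1], [0, 0, 0, 0.0, -0.0, 0.0, 1], [0, 0, 0, 0.0, -0.0, 0.0, 1], [0, 0, 0, 0.0, -0.0, 0.0, 1], [0, 0, 0, 0.0, -0.0, 0.0, 1]]
phi [-0.257, -0.261, -0.261, -0.257, -0.254, -0.25, -0.245, -0.245, -0.245, -0.245]
```

Request:
jog_arm --targets '[[[0, 0, 0, 0.0, 1.5, 0.5, 1], [0, 0, 0, 0.0, 2.0, 0.5, 1], [0, 0, 0, 0.0, 2.0, 0.5, 1], [0, 0, 0, 0.0, 1.5, 0.5, 1], [0, 0, 0, 0.0, 1.0, 0.5, 1], [0, 0, 0, 0.0, 0.5, 0.5, 1], [0, 0, 0, 0.0, 0.0, 0.0, 1], [0, 0, 0, 0.0, 0.0, 0.0, 1], [0, 0, 0, 0.0, 0.0, 0.0, 1], [0, 0, 0, 0.0, 0.0, 0.0, 1]]]'

```text
clock: 19.8
position: [0.4628, -0.0588, 0.2581]
eef_rot: [0.016, 0.984, -0.118, 0.13]
wrist_force: [2.8, -0.2, -2.9]
finger_gap: 0.0239
grip_force: 10.0
```

```bash
python3 - <<'E'
s=open("ctl.py").read()
s=s.replace("return th+(te-th)*s*s*(3-2*s)","return th+(te-th)*s*s*(3-2*s)+w*du*s*(1-s)**2").replace("diff_step=1e-4,max_nfev=60","diff_step=1e-3,x_scale='jac',max_nfev=100")
open("ctl.py","w").write(s)
E
N=2 python3 ctl.py go 0.30 4
```

```text
t=19.80 th=0.0142 pred=-0.0010 sc=82 per=[0.024, 0.119, -0.009, 0.031, 0.004, 0.016, 0.018, 0.014]
t=19.85 th=0.0150 pred=-0.0010 sc=82 per=[0.023, 0.121, -0.009, 0.032, 0.004, 0.016, 0.021, 0.015]
clock 19.90 grasp rig [-140.5  -32.3  276.3] F [ 3.81 -0.76 -2.7 ] gap 0.0241 grip 10.0 phi meas -0.250 cmd -0.245
cost 7.57
par I0.0288 K0.263 k0.153 b0.037 c0.017 M0.0354 delay 0.012 d [-0.0011  0.0001  0.0031  0.0002  0.0002  0.      0.      0.      0.
  0.0001] res [ 0.0026  0.0021  0.0016  0.0013  0.0012  0.001  -0.0001  0.    ]
state th 0.0161 w 0.0219
pred th @.1s: [0.016, 0.022, 0.031, 0.043, 0.057, 0.073, 0.09, 0.109, 0.129, 0.149, 0.169, 0.189, 0.208, 0.227, 0.244, 0.26]
[[0, 0, 0, 0.0, -0.5, 0.0, 1], [0, 0, 0, 0.0, -1.0, 0.0, 1], [0, 0, 0, 0.0, -1.0, 0.0, 1], [0, 0, 0, 0.0, -1.0, 0.0, 1], [0, 0, 0, 0.0, -0.5, 0.0, 1], [0, 0, 0, 0.0, -0.5, 0.0, 1], [0, 0, 0, 0.0, -0.0, 0.0, 1], [0, 0, 0, 0.0, 0.5, 0.5, 1], [0, 0, 0, 0.0, 1.0, 0.5, 1], [0, 0, 0, 0.0, 2.0, 0.5, 1]]
phi [-0.241, -0.238, -0.238, -0.238, -0.241, -0.241, -0.245, -0.25, -0.254, -0.261]
```

Request:
jog_arm --targets '[[[0, 0, 0, 0.0, -0.5, 0.0, 1], [0, 0, 0, 0.0, -1.0, 0.0, 1], [0, 0, 0, 0.0, -1.0, 0.0, 1], [0, 0, 0, 0.0, -1.0, 0.0, 1], [0, 0, 0, 0.0, -0.5, 0.0, 1], [0, 0, 0, 0.0, -0.5, 0.0, 1], [0, 0, 0, 0.0, 0.0, 0.0, 1], [0, 0, 0, 0.0, 0.5, 0.5, 1], [0, 0, 0, 0.0, 1.0, 0.5, 1], [0, 0, 0, 0.0, 2.0, 0.5, 1]]]'

```text
clock: 20.9
position: [0.4623, -0.0607, 0.2576]
eef_rot: [0.015, 0.984, -0.118, 0.13]
wrist_force: [2.9, 1.7, -1.6]
finger_gap: 0.0242
grip_force: 10.0
```

```bash
N=2 python3 ctl.py go 0.30 3.2
```

```text
t=20.90 th=0.0653 pred=0.0712 sc=82 per=[0.073, 0.168, 0.036, 0.083, 0.052, 0.093, 0.059, 0.066]
t=20.95 th=0.0689 pred=0.0753 sc=82 per=[0.077, 0.168, 0.038, 0.086, 0.053, 0.1, 0.065, 0.07]
clock 21.00 grasp rig [-140.5  -34.3  275.7] F [1.03 0.55 0.98] gap 0.0239 grip 10.0 phi meas -0.266 cmd -0.261
cost 7.96
par I0.0288 K0.263 k0.153 b0.037 c0.017 M0.0354 delay 0.012 d [-0.0011  0.0001  0.0031  0.0002  0.0002  0.      0.      0.      0.
  0.0001 -0.    ] res [ 0.0015  0.0012  0.0009  0.0006 -0.0015 -0.0014  0.0007  0.0008]
state th 0.0736 w 0.0786
pred th @.1s: [0.074, 0.09, 0.107, 0.126, 0.145, 0.163, 0.182, 0.201, 0.218, 0.235, 0.251, 0.264, 0.276, 0.286, 0.294, 0.298]
[[0, 0, 0, 0.0, 0.5, 0.5, 1], [0, 0, 0, 0.0, 1.5, 0.5, 1], [0, 0, 0, 0.0, 2.0, 0.5, 1], [0, 0, 0, -0.5, 3.0, 1.0, 1], [0, 0, 0, -0.5, 3.5, 1.0, 1], [0, 0, 0, -0.5, 4.5, 1.5, 1], [0, 0, 0, -0.5, 5.0, 1.5, 1], [0, 0, 0, -0.5, 6.0, 2.0, 1], [0, 0, 0, -0.5, 7.5, 2.5, 1], [0, 0, 0, -0.5, 8.5, 2.5, 1]]
phi [-0.266, -0.273, -0.277, -0.285, -0.289, -0.298, -0.301, -0.31, -0.322, -0.329]
```

Request:
jog_arm --targets '[[[0, 0, 0, 0.0, 0.5, 0.5, 1], [0, 0, 0, 0.0, 1.5, 0.5, 1], [0, 0, 0, 0.0, 2.0, 0.5, 1], [0, 0, 0, -0.5, 3.0, 1.0, 1], [0, 0, 0, -0.5, 3.5, 1.0, 1], [0, 0, 0, -0.5, 4.5, 1.5, 1], [0, 0, 0, -0.5, 5.0, 1.5, 1], [0, 0, 0, -0.5, 6.0, 2.0, 1], [0, 0, 0, -0.5, 7.5, 2.5, 1], [0, 0, 0, -0.5, 8.5, 2.5, 1]]]'

```text
clock: 22.0
position: [0.4601, -0.0691, 0.2548]
eef_rot: [0.015, 0.984, -0.118, 0.129]
wrist_force: [0.2, 2.6, -3.6]
finger_gap: 0.024
grip_force: 10.0
```

```bash
N=2 python3 ctl.py go 0.30 2.5
```

```text
t=22.00 th=0.1562 pred=0.1640 sc=81 per=[0.158, 0.227, 0.128, 0.398, 0.126, 0.18, 0.151, 0.156]
t=22.05 th=0.1603 pred=0.1686 sc=81 per=[0.16, 0.23, 0.131, 0.486, 0.139, 0.183, 0.154, 0.16]
clock 22.10 grasp rig [-140.6  -42.9  272.9] F [-1.98  2.27 -2.64] gap 0.0243 grip 10.0 phi meas -0.336 cmd -0.329
cost 11.99
par I0.0288 K0.263 k0.153 b0.037 c0.017 M0.0354 delay 0.012 d [-0.0011  0.0001  0.0031  0.0002  0.0002  0.      0.      0.      0.
  0.0001 -0.      0.    ] res [ 0.0007  0.0004 -0.0022 -0.0021 -0.0021 -0.0021 -0.0031 -0.0032]
state th 0.1610 w 0.0800
pred th @.1s: [0.161, 0.177, 0.193, 0.209, 0.224, 0.239, 0.252, 0.265, 0.276, 0.285, 0.292, 0.297, 0.299, 0.3, 0.3, 0.3]
[[0, 0, 0, 0.0, 0.5, 0.5, 1], [0, 0, 0, 0.0, 1.5, 0.5, 1], [0, 0, 0, 0.0, 2.0, 1.0, 1], [0, 0, 0, -0.5, 3.0, 1.0, 1], [0, 0, 0, -0.5, 3.5, 1.5, 1], [0, 0, 0, -0.5, 4.5, 1.5, 1], [0, 0, 0, -0.5, 5.5, 2.0, 1], [0, 0, 0, -0.5, 6.0, 2.5, 1], [0, 0, 0, -0.5, 7.0, 2.5, 1], [0, 0, 0, -1.0, 8.0, 3.0, 1]]
phi [-0.334, -0.341, -0.346, -0.354, -0.359, -0.366, -0.374, -0.379, -0.387, -0.395]
```

Request:
jog_arm --targets '[[[0, 0, 0, 0.0, 0.5, 0.5, 1], [0, 0, 0, 0.0, 1.5, 0.5, 1], [0, 0, 0, 0.0, 2.0, 1.0, 1], [0, 0, 0, -0.5, 3.0, 1.0, 1], [0, 0, 0, -0.5, 3.5, 1.5, 1], [0, 0, 0, -0.5, 4.5, 1.5, 1], [0, 0, 0, -0.5, 5.5, 2.0, 1], [0, 0, 0, -0.5, 6.0, 2.5, 1], [0, 0, 0, -0.5, 7.0, 2.5, 1], [0, 0, 0, -1.0, 8.0, 3.0, 1]]]'

```text
clock: 23.1
position: [0.4585, -0.0769, 0.2519]
eef_rot: [0.016, 0.984, -0.118, 0.13]
wrist_force: [-2.3, 3.6, 0.6]
finger_gap: 0.0242
grip_force: 10.0
```

```bash
N=2 python3 ctl.py go 0.355 2.4
```

```text
t=23.10 th=0.2420 pred=0.2398 sc=79 per=[0.227, 0.4, 0.212, 0.473, 0.368, 0.26, 0.239, 0.241]
t=23.15 th=0.2448 pred=0.2433 sc=79 per=[0.229, 0.394, 0.215, 0.355, 0.336, 0.263, 0.241, 0.244]
clock 23.20 grasp rig [-140.3  -50.9  270.1] F [-2.9   3.4  -0.71] gap 0.0239 grip 10.0 phi meas -0.401 cmd -0.395
cost 12.83
par I0.0288 K0.263 k0.153 b0.037 c0.017 M0.0354 delay 0.012 d [-0.0011  0.0001  0.0031  0.0002  0.0002  0.      0.      0.      0.
  0.0001 -0.      0.      0.    ] res [-0.0022 -0.0021 -0.0021 -0.0021 -0.0031 -0.0032 -0.0021 -0.0014]
state th 0.2469 w 0.0712
pred th @.1s: [0.247, 0.261, 0.275, 0.288, 0.3, 0.312, 0.322, 0.332, 0.34, 0.346, 0.351, 0.354, 0.355, 0.355, 0.355, 0.355]
[[0, 0, 0, 0.0, 1.0, 0.5, 1], [0, 0, 0, 0.0, 1.5, 0.5, 1], [0, 0, 0, 0.0, 2.0, 1.0, 1], [0, 0, 0, -0.5, 3.0, 1.5, 1], [0, 0, 0, -0.5, 3.5, 1.5, 1], [0, 0, 0, -0.5, 4.0, 2.0, 1], [0, 0, 0, -0.5, 4.5, 2.0, 1], [0, 0, 0, -0.5, 5.5, 2.5, 1], [0, 0, 0, -0.5, 6.0, 2.5, 1], [0, 0, 0, -1.0, 7.0, 3.0, 1]]
phi [-0.404, -0.407, -0.412, -0.421, -0.425, -0.43, -0.433, -0.442, -0.445, -0.454]
```

Request:
jog_arm --targets '[[[0, 0, 0, 0.0, 1.0, 0.5, 1], [0, 0, 0, 0.0, 1.5, 0.5, 1], [0, 0, 0, 0.0, 2.0, 1.0, 1], [0, 0, 0, -0.5, 3.0, 1.5, 1], [0, 0, 0, -0.5, 3.5, 1.5, 1], [0, 0, 0, -0.5, 4.0, 2.0, 1], [0, 0, 0, -0.5, 4.5, 2.0, 1], [0, 0, 0, -0.5, 5.5, 2.5, 1], [0, 0, 0, -0.5, 6.0, 2.5, 1], [0, 0, 0, -1.0, 7.0, 3.0, 1]]]'

```text
clock: 24.2
position: [0.4569, -0.0837, 0.2489]
eef_rot: [0.016, 0.984, -0.118, 0.13]
wrist_force: [0.5, 3.3, -0.7]
finger_gap: 0.0237
grip_force: 10.0
```

```bash
N=2 python3 ctl.py go 0.365 1.6
```

```text
t=24.20 th=0.2868 pred=0.3109 sc=78 per=[0.254, 0.394, 0.259, 0.418, 0.357, 0.301, 0.282, 0.285]
t=24.25 th=0.2869 pred=0.3136 sc=78 per=[0.257, 0.395, 0.259, 0.42, 0.367, 0.301, 0.281, 0.286]
clock 24.30 grasp rig [-140.2  -57.9  267. ] F [ 1.01  2.39 -1.76] gap 0.0240 grip 10.0 phi meas -0.460 cmd -0.454
cost 32.40
par I0.0288 K0.263 k0.153 b0.037 c0.017 M0.0354 delay 0.012 d [-0.0011  0.0001  0.0031  0.0002  0.0002  0.      0.      0.      0.
  0.0001 -0.      0.     -0.     -0.    ] res [-0.0024 -0.0025 -0.0045 -0.0047 -0.0075 -0.0071  0.0033  0.0044]
state th 0.2926 w 0.0241
pred th @.1s: [0.293, 0.299, 0.309, 0.321, 0.334, 0.345, 0.355, 0.362, 0.365, 0.365, 0.365, 0.365, 0.365, 0.365, 0.365, 0.365]
[[0, 0, 0, 0.0, -2.0, -1.0, 1], [0, 0, 0, 0.5, -2.5, -1.0, 1], [0, 0, 0, 0.5, -2.5, -1.0, 1], [0, 0, 0, 0.0, -2.0, -1.0, 1], [0, 0, 0, 0.0, -1.5, -0.5, 1], [0, 0, 0, 0.0, -1.0, -0.5, 1], [0, 0, 0, 0.0, -0.0, 0.0, 1], [0, 0, 0, 0.0, 1.0, 0.5, 1], [0, 0, 0, -0.5, 2.0, 1.0, 1], [0, 0, 0, -0.5, 3.5, 2.0, 1]]
phi [-0.437, -0.433, -0.433, -0.437, -0.442, -0.445, -0.454, -0.463, -0.471, -0.485]
```

Request:
jog_arm --targets '[[[0, 0, 0, 0.5, -3.0, -1.0, 1], [0, 0, 0, 0.5, -4.5, -2.0, 1], [0, 0, 0, 0.5, -5.0, -2.0, 1], [0, 0, 0, 0.5, -4.5, -2.0, 1], [0, 0, 0, 0.5, -4.0, -1.5, 1], [0, 0, 0, 0.5, -3.5, -1.5, 1], [0, 0, 0, 0.5, -2.5, -1.0, 1], [0, 0, 0, 0.0, -1.5, -0.5, 1], [0, 0, 0, 0.0, 0.0, 0.0, 1], [0, 0, 0, 0.0, 1.5, 1.0, 1]]]'

```text
clock: 25.35
position: [0.4564, -0.0852, 0.2478]
eef_rot: [0.016, 0.984, -0.118, 0.129]
wrist_force: [-2.2, -0.2, 4.9]
finger_gap: 0.024
grip_force: 10.0
```

```bash
N=2 python3 loc.py 0.375 1.0
```

```text
t=25.35 th=0.3354 pred=0.3500 sc=73 per=[0.44, 0.435, 0.306, 0.462, 0.39, 0.353, 0.332, 0.336]
t=25.40 th=0.3371 pred=0.3500 sc=73 per=[0.437, 0.437, 0.308, 0.465, 0.382, 0.355, 0.334, 0.338]
clock 25.45 grasp rig [-140.3  -59.6  265.9] F [-0.6   0.14  4.18] gap 0.0238 grip 10.0 phi meas -0.475 cmd -0.468
local z [-0.04  0.63 -0.46  0.01  0.02] res [-0.0001  0.0002 -0.0001  0.     -0.     -0.0004  0.0004]
state [0.34   0.0492] M 0.0366
pred th @.1s: [0.34, 0.35, 0.359, 0.367, 0.373, 0.375, 0.375, 0.375, 0.375, 0.375, 0.375, 0.375, 0.375, 0.375, 0.375, 0.375]
[[0, 0, 0, 0.0, -0.0, 0.0, 1], [0, 0, 0, 0.0, 0.5, 0.0, 1], [0, 0, 0, 0.0, 1.0, 0.5, 1], [0, 0, 0, 0.0, 1.5, 0.5, 1], [0, 0, 0, -0.5, 2.5, 1.0, 1], [0, 0, 0, -0.5, 3.5, 1.5, 1], [0, 0, 0, -0.5, 4.0, 2.0, 1], [0, 0, 0, -0.5, 5.0, 2.5, 1], [0, 0, 0, -0.5, 5.5, 2.5, 1], [0, 0, 0, -0.5, 5.5, 2.5, 1]]
phi [-0.468, -0.471, -0.477, -0.48, -0.489, -0.497, -0.503, -0.511, -0.515, -0.515]
```

Request:
jog_arm --targets '[[[0, 0, 0, 0, 0, 0, 1], [0, 0, 0, 0, 0, 0, 1], [0, 0, 0, 0, 0, 0, 1], [0, 0, 0, 0, 0, 0, 1], [0, 0, 0, 0, -0.5, 0, 1], [0, 0, 0, 0, -1, -0.5, 1], [0, 0, 0, 0.5, -2, -1, 1], [0, 0, 0, 0.5, -3, -1.5, 1], [0, 0, 0, 0.5, -4, -2, 1], [0, 0, 0, 0.5, -5, -2.5, 1]]]'

```text
clock: 26.45
position: [0.4578, -0.0802, 0.2504]
eef_rot: [0.016, 0.984, -0.118, 0.13]
wrist_force: [1.1, 0.1, 0.1]
finger_gap: 0.0237
grip_force: 10.0
```

```bash
python3 - <<'E'
from ctl import *
from edge import etheta
lg=load(); t=lg["plan"]["t"]; lg["plan"]=None
Y0,Z0=lg["Y"],lg["Z"]
dy=[0,0,0,0,.5,1,2,3,4,5];dz=[0,0,0,0,0,.5,1,1.5,2,2.5]
lg["kt"].append(t);lg["kp"].append(lg["kp"][-1])
for i in range(10): lg["kt"].append(t+.1*(i+1)); lg["kp"].append(float(phi_of(Y0+dy[i],Z0+dz[i]/.9659)))
lg["Y"],lg["Z"]=Y0+5,Z0+2.5/.9659; lg["x"]=lg["x"][:7]
measure(lg,3)
d=pickle.load(open("im_26.45.pkl","rb")); print(etheta(np.load("q.npy"),d,.28,.45)[0],lg["kp"][-1])
# lever path to relaxed (phi=.35): arc, 3 calls
json.dump(lg,open("log.json","w"))
p0=lg["kp"][-1]; tgt=.35; n=30
s=(np.arange(n)+1)/n; s=s*s*(3-2*s); ph=p0+(tgt-p0)*s; Y,Z=lg["Y"],lg["Z"]
for c in range(3):
    rows=[]
    for p in ph[c*10:c*10+10]:
        ay=round((130*np.sin(p)-Y)*2)/2; az=150+np.sqrt(130**2-(Y+ay)**2)-Z; rows.append([0,0,0,round(.2588*az*2)/2,-ay,round(-.9659*az*2)/2,1])
    Y+=-rows[-1][4]; Z-=rows[-1][5]/.9659; print(json.dumps(rows))
E
```

```text
t=26.45 th=0.3488 pred=0.3500 sc=73 per=[0.469, 0.451, 0.312, 0.483, 0.389, 0.368, 0.345, 0.349]
t=26.50 th=0.3477 pred=0.3500 sc=73 per=[0.634, 0.451, 0.312, 0.477, 0.404, 0.368, 0.345, 0.348]
t=26.55 th=0.3480 pred=0.3500 sc=73 per=[0.462, 0.451, 0.312, 0.478, 0.398, 0.368, 0.345, 0.348]
clock 26.60 grasp rig [-140.2  -54.2  268.6] F [ 2.17 -0.45 -0.53] gap 0.0240 grip 10.0 phi meas -0.429 cmd -0.425
0.3488291231267376 -0.42463517945849183
[[0, 0, 0, 0.0, -0.5, 0.0, 1], [0, 0, 0, 0.0, -1.0, -0.5, 1], [0, 0, 0, 0.5, -2.5, -1.0, 1], [0, 0, 0, 0.5, -4.5, -2.0, 1], [0, 0, 0, 0.5, -7.0, -3.0, 1], [0, 0, 0, 1.0, -9.5, -3.5, 1], [0, 0, 0, 1.5, -13.0, -5.0, 1], [0, 0, 0, 1.5, -16.5, -6.0, 1], [0, 0, 0, 2.0, -20.5, -7.0, 1], [0, 0, 0, 2.0, -24.5, -8.0, 1]]
[[0, 0, 0, 0.0, -4.5, -1.0, 1], [0, 0, 0, 0.5, -9.5, -1.5, 1], [0, 0, 0, 0.5, -14.0, -2.5, 1], [0, 0, 0, 0.5, -19.0, -2.5, 1], [0, 0, 0, 1.0, -24.0, -3.0, 1], [0, 0, 0, 1.0, -29.5, -3.0, 1], [0, 0, 0, 1.0, -34.0, -3.0, 1], [0, 0, 0, 0.5, -39.0, -2.5, 1], [0, 0, 0, 0.5, -44.0, -2.5, 1], [0, 0, 0, 0.5, -48.5, -1.5, 1]]
[[0, 0, 0, 0.0, -4.0, 0.5, 1], [0, 0, 0, -0.5, -8.0, 1.0, 1], [0, 0, 0, -0.5, -12.0, 2.0, 1], [0, 0, 0, -1.0, -15.0, 3.0, 1], [0, 0, 0, -1.0, -18.0, 3.5, 1], [0, 0, 0, -1.0, -20.5, 4.5, 1], [0, 0, 0, -1.5, -22.5, 5.0, 1], [0, 0, 0, -1.5, -24.0, 5.5, 1], [0, 0, 0, -1.5, -25.0, 6.0, 1], [0, 0, 0, -1.5, -25.0, 6.0, 1]]
```

Request:
jog_arm --targets '[[[0, 0, 0, 0.0, -0.5, 0.0, 1], [0, 0, 0, 0.0, -1.0, -0.5, 1], [0, 0, 0, 0.5, -2.5, -1.0, 1], [0, 0, 0, 0.5, -4.5, -2.0, 1], [0, 0, 0, 0.5, -7.0, -3.0, 1], [0, 0, 0, 1.0, -9.5, -3.5, 1], [0, 0, 0, 1.5, -13.0, -5.0, 1], [0, 0, 0, 1.5, -16.5, -6.0, 1], [0, 0, 0, 2.0, -20.5, -7.0, 1], [0, 0, 0, 2.0, -24.5, -8.0, 1]]]'

```text
clock: 27.6
position: [0.4634, -0.056, 0.2588]
eef_rot: [0.016, 0.984, -0.118, 0.13]
wrist_force: [3.9, -3.0, 1.2]
finger_gap: 0.0238
grip_force: 10.0
```

Request:
jog_arm --targets '[[[0, 0, 0, 0.0, -4.5, -1.0, 1], [0, 0, 0, 0.5, -9.5, -1.5, 1], [0, 0, 0, 0.5, -14.0, -2.5, 1], [0, 0, 0, 0.5, -19.0, -2.5, 1], [0, 0, 0, 1.0, -24.0, -3.0, 1], [0, 0, 0, 1.0, -29.5, -3.0, 1], [0, 0, 0, 1.0, -34.0, -3.0, 1], [0, 0, 0, 0.5, -39.0, -2.5, 1], [0, 0, 0, 0.5, -44.0, -2.5, 1], [0, 0, 0, 0.5, -48.5, -1.5, 1]]]'

```text
clock: 28.6
position: [0.4748, -0.0088, 0.2602]
eef_rot: [0.016, 0.984, -0.118, 0.13]
wrist_force: [0.5, -0.3, 3.2]
finger_gap: 0.0242
grip_force: 10.0
```

Request:
jog_arm --targets '[[[0, 0, 0, 0.0, -4.0, 0.5, 1], [0, 0, 0, -0.5, -8.0, 1.0, 1], [0, 0, 0, -0.5, -12.0, 2.0, 1], [0, 0, 0, -1.0, -15.0, 3.0, 1], [0, 0, 0, -1.0, -18.0, 3.5, 1], [0, 0, 0, -1.0, -20.5, 4.5, 1], [0, 0, 0, -1.5, -22.5, 5.0, 1], [0, 0, 0, -1.5, -24.0, 5.5, 1], [0, 0, 0, -1.5, -25.0, 6.0, 1], [0, 0, 0, -1.5, -25.0, 6.0, 1]]]'

```text
clock: 29.6
position: [0.4807, 0.0151, 0.254]
eef_rot: [0.015, 0.984, -0.118, 0.13]
wrist_force: [1.1, -1.2, 1.2]
finger_gap: 0.0242
grip_force: 10.0
```

Request:
jog_arm --targets '[[[0, 0, 0, 0, 0, 0, -1], [0, 0, 0, 0, 0, 0, -1], [0, 0, 0, 0, 0, 0, -1], [0, 0, 0, 0, 0, 0, -1], [0, 0, 0, 0, 0, 0, -1], [0, 0, 0, 0, 0, 0, -1], [0, 0, 0, 0, 0, 0, -1], [0, 0, 0, 0, 0, 0, -1], [0, 0, 0, 0, 0, 0, -1], [0, 0, 0, 0, 0, 0, -1]]]'

```text
clock: 30.6
position: [0.4808, 0.015, 0.2541]
eef_rot: [0.016, 0.984, -0.118, 0.13]
wrist_force: [0.2, -1.0, -0.3]
finger_gap: 0.091
grip_force: 0.0
```

Request:
jog_arm --targets '[[[0, 0, 0, 0, 0, -3, -1], [0, 0, 0, 0, 0, -8, -1], [0, 0, 0, 0, 0, -16, -1], [0, 0, 0, 0, 0, -26, -1], [0, 0, 0, 0, 0, -38, -1], [0, 0, 0, 0, 0, -52, -1], [0, 0, 0, 0, 0, -66, -1], [0, 0, 0, 0, 0, -80, -1], [0, 0, 0, 0, 0, -92, -1], [0, 0, 0, 0, 0, -100, -1]]]'

```text
clock: 31.6
position: [0.4555, 0.0212, 0.3523]
eef_rot: [0.015, 0.984, -0.118, 0.13]
wrist_force: [0.3, -0.5, -0.2]
finger_gap: 0.0913
grip_force: 0.0
```

```bash
python3 - <<'E'
from station import get_image,monitor
from edge import *
q=np.load("q.npy"); ds=[]
for i in range(3):
    d=get_image("wrist"); ds.append(d["color"]); print(etheta(q,d,.28,.45)[0])
s=monitor.get_state(); print(s["clock"],s["position"],s["finger_gap"],s["wrist_force"],np.abs(ds[2].astype(int)-ds[0]).mean(), (np.abs(ds[2].astype(int)-ds[0]).max(2)>40).sum())
sc=get_image("scene")["color"]; im=np.hstack([cv2.resize(ds[2][:250,:,::-1],(512,200)),np.zeros((200,288,3),np.uint8)]); b=cv2.resize(sc[120:270,230:430,::-1],(533,400),interpolation=cv2.INTER_CUBIC)
o=np.zeros((600,800,3),np.uint8); o[:200]=im; o[200:,:533]=b; cv2.imwrite("pics/fin.png",o)
E
```

```text
0.3358719176245539
0.33800744551100326
0.3381227272644316
31.75 [0.45570094 0.02112809 0.35117091] 0.09136587586048922 [ 0.68617688 -0.1027479  -0.13330992] 3.501747395833333 175
```

View pics/fin.png

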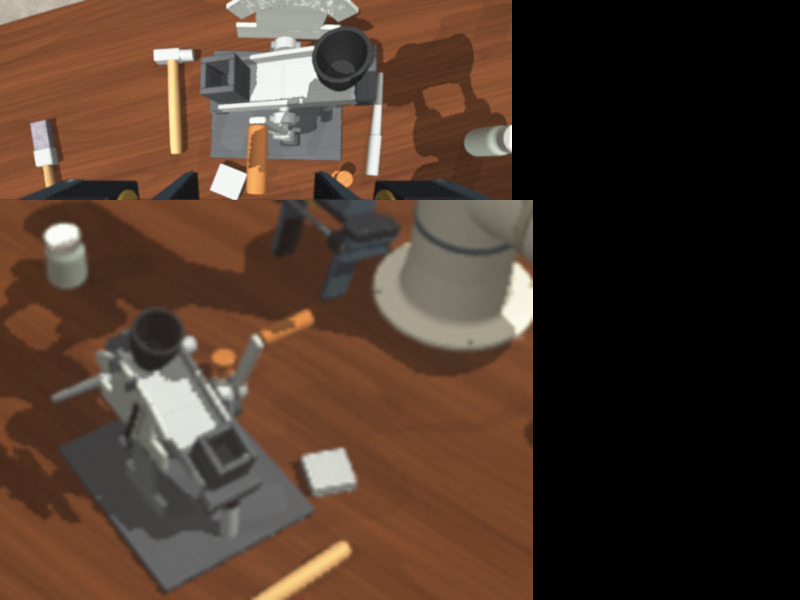

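The last picture shows the cradle's left end down on its post (about (230,515) in the scene crop), the lever free with the open gripper clear above it, and the other things where they were. I'll let it settle for a second, then hand in.

Request:
jog_arm --targets '[[[0, 0, 0, 0, 0, 0, -1], [0, 0, 0, 0, 0, 0, -1], [0, 0, 0, 0, 0, 0, -1], [0, 0, 0, 0, 0, 0, -1], [0, 0, 0, 0, 0, 0, -1], [0, 0, 0, 0, 0, 0, -1], [0, 0, 0, 0, 0, 0, -1], [0, 0, 0, 0, 0, 0, -1], [0, 0, 0, 0, 0, 0, -1], [0, 0, 0, 0, 0, 0, -1]]]'

```text
clock: 32.8
position: [0.4556, 0.0211, 0.3506]
eef_rot: [0.016, 0.984, -0.118, 0.13]
wrist_force: [-0.0, 0.3, -0.3]
finger_gap: 0.0916
grip_force: 0.0
```

```bash
python3 -c "
from station import job
print(job.finish_job())"
```

```text
the job is handed in; nothing more can be done
None
```

I rocked the cradle up to level and held it there for over 7 s (every tilt reading from 13.2 to 19.9 s within 0.03 rad), laid it onto the left rest at about 0.05 rad/s, released the lever, and handed the job in at 32.8 s; no verdict was returned.

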